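Shut down the slant warmer and crate its bottles

TASK

The cultures in the slant warmer have set: first turn the warmer's dial anticlockwise to its end stop (off) while the bottles are still in it. Then stand the two round bottles upright in free cells of the divided crate, one per cell, setting them down without dropping them. Leave the square bottle in the warmer and everything else where it is.

Things in the scene. Friction and masses are not known exactly. Their poses are not given: they have to be found in the camera images.
- bottle_a: (lengths in mm) round amber glass culture bottle, 122 tall: body 44 diameter up to 98, flat aluminium cap 36 diameter from 104 up. 0.16 kg. Origin: centre of underside, z up its axis. Starts in one of the warmer's seats (85 apart), slanted 34 degrees (0.6 rad) from vertical, cap towards the warmer's front; its top 62 is clear of the seat.
- bottle_b: a second bottle identical to bottle_a, in another seat
- warmer: fixed white slant warmer 190 (x) x 380 (y) mm; aluminium block with three slanted seats, dial panel at its -y end. Origin: underside centre; -x is its front. Bottle undersides at x 38, z 57, y 140, 55, -30. Bottle axes and panel normal point along (-0.565, 0, 0.825). Ribs beside a bottle reach 50 up along it, the bed under it 60. Panel centre (dial axis): x -20, y -125, z 95
- dial (a joint): angle of the dial on the sloping panel, rad: 0 = off, its anticlockwise end stop; grows clockwise as seen facing the panel, up to 2.6. At 0 the grip bar runs straight up and down the slope
- dial_grip (a point): point on the dial's axis inside its grip bar, 37 out from the panel along the normal. The dial is black, 64 diameter; its bar is 14 thick, 61 long, and stands from 14 to 44 out from the panel
- crate: fixed grey crate 139 (x) x 206 (y) x 60 mm tall; walls and dividers 5 thick, all rim-high; 2 x 3 cells, 62 square inside. Origin: underside centre. Cell centres at x +-33.5, y -67, 0, 67. Two cells hold squat jars; each of the four free cells has a fixed rubber disc 48 wide on its floor, on which a bottle stands, 8 above the crate's underside
- square_bottle: bottle of the same height, cap and slant but with a square body 44 x 44, in another of the three seats; it stays there. Origin: centre of its underside, z up its axis
- jar_a: squat clear glass jar with white lid, 50 diameter, 58 tall, standing in one cell of the crate. Origin: underside centre
- jar_b: a second squat jar like jar_a, in another cell
- beaker: glass beaker 72 wide, 95 tall, at the back of the bench (bystander)
- wash_bottle: white wash bottle 68 wide, 175 tall, at the back (bystander)
- tip_box: grey tip box 85 x 120 x 64 at the back (bystander)

How it is judged:
On the way, in this order (a step that is already met when the one before it is completed fails the run):
1. the dial is at its off stop (within 0.08 rad) with both round bottles still in the warmer (moved less than 20 mm) (value of joint dial below 0.08 rad and distance of each of bottle_a, bottle_b from where it was at the start of the episode below 0.02 m), for 0.2 s.
2. both round bottles stand upright on the floor of crate cells (x of bottle_a in the frame of crate between -0.06 and 0.06 m and y of bottle_a in the frame of crate between -0.095 and 0.095 m and z of bottle_a in the frame of crate between 0 and 0.014 m and angle between each of bottle_a, bottle_b's own z axis and vertical below 0.12 rad and x of bottle_b in the frame of crate between -0.06 and 0.06 m and y of bottle_b in the frame of crate between -0.095 and 0.095 m and z of bottle_b in the frame of crate between 0 and 0.014 m), for 0.2 s.
At the end, for the whole second after the job is handed in: Dial within 0.08 rad of off; each round bottle in its own crate cell, underside at most 14 mm above the crate's, within 0.12 rad of vertical, under 0.02 m/s; square bottle and jars within 20 mm, beaker, wash bottle and tip box within 30 mm, of their starts (all of step 2 and value of joint dial below 0.08 rad and linear speed of each of bottle_a, bottle_b below 0.02 m/s and distance of each of square_bottle, jar_a, jar_b from where it was at the start of the episode below 0.02 m and distance of each of beaker, wash_bottle, tip_box from where it was at the start of the episode below 0.03 m); the robot touches nothing.
It fails at once if the square bottle or a jar is shifted more than 20 mm (distance of any of square_bottle, jar_a, jar_b from where it was at the start of the episode above 0.02 m).
It fails at once if the beaker, wash bottle or tip box is shifted more than 30 mm (distance of any of beaker, wash_bottle, tip_box from where it was at the start of the episode above 0.03 m).
It fails at once if bottle_a is dropped (moves faster than 0.7 m/s while out of the fingers) (linear speed of bottle_a above 0.7 m/s and contact force between the fingers and bottle_a below 0.05 N).
It fails at once if bottle_b is dropped (moves faster than 0.7 m/s while out of the fingers) (linear speed of bottle_b above 0.7 m/s and contact force between the fingers and bottle_b below 0.05 N).
It also fails if it takes over 67 s, if anything falls off the work surface, if the arm or the gripper's body presses on something with over 40 N, if the wrist force passes 120 N, or if a joint passes its speed limit or range.

ROBOT

A 7-joint arm with a two-finger parallel gripper is mounted at the origin on the work surface. World frame = base frame: x ahead of the robot, y to its left, z up, the work surface at z = 0. Lengths are in m, angles in rad, forces in N, time in s.
With the tool pointing down it reaches from about 0.4 to 0.875 m from the base axis. Payload 4.4 kg.
Tool frame: the origin (TCP) lies on the centre line of the jaws, within the pads' length; the fingertips stand 17 mm ahead of it and the grasp point (between the pads) lies 2 mm behind it; x points along the fingers, z is the direction in which the jaws open and shut, and the axes are right-handed (so a half turn about x gives the same grasp; the last joint's range is limited). The gripper opens to 85 mm and grips with 20 to 120 N. Pads are 22 mm wide; open, the fingers measure 114 mm over their backs; the gripper's body (76 mm by 85 mm) begins 54 mm behind the grasp point. The pads swing forward as they close: fully open they stand 13 mm farther back than shut.
Start: joints at [1.201, 0.628, 0.038, 1.517, -0.027, 0.996, -0.02], TCP at [0.194, -0.62, 0.248] pointing down, gripper open.
Joint ranges: [-3.06, 3.06], [-0.37, 2.12], [-1.25, 1.32], [0.18, 2.47], [-1.1, 4.24], [0.23, 1.98], [-2.94, 2.94]. Speed limits (rad/s): [2.57, 2.57, 3.14, 3.14, 3.14, 3.14, 3.14].

INTERFACE

Orientations are given as a 3x3 rotation matrix whose columns are the frame's x, y, z axes.
In Python, from workcell import * gives the robot as it stands. The module is installed in compiled form; this text tells all that it offers.
- The arm moves only by the tool apply_moves, never from a script. Its argument "series" is a list of rows, each an object of numbers: "tx", "ty", "tz": the shift along the tool's x, y, z in cm; "rx", "ry", "rz": the turn, a rotation vector about the tool's x, y, z in rad; "grip": the finger opening in cm, from 0 to 8.54. A call has 1 to 20 rows; each row is the pose to reach, as a shift and turn from the pose commanded when the call began, along the tool's axes at that moment; what a row does not reach only later rows make up. A row lasts 1/12 s, in which the tool goes at most 41.7 mm and 7.16 degrees, less where a joint would pass 70% of its speed; a pose out of reach is approached as far as the arm can. A call with a gripper value outside its range is refused whole. The fingers move at their own pace and stop on an object; "newtons" is the grip in N (left out, the last holds). Time passes only in rows, so rows that repeat a pose let the fingers close. It gives the time, the measured TCP pose, the force and the opening at its end, in the units of the state.
- state(): the state, without advancing time (a new reading comes with each control period).
- camera(name): name is "scene" or "side" or "wrist"; returns a dict with "frame" (400x640x3 uint8, blue, green, red), "depth" (400x640 float32, m along the optical axis (not along the pixel's ray), 0 where there is no reading), "mtx" (3x3 intrinsics, pixels), "rvec" (rotation vector, rad) and "tvec" (3), from world to camera coordinates, as OpenCV has them. Camera axes: x right, y down, z forward; pixel columns grow to the right and rows downward; lengths in m; the calibration is good to about 2 mm. The wrist camera is an equidistant fisheye: a pixel r from the principal point sees the ray r / f radians off the axis. A picture is of the moment at which its call begins.
- finish_job(): hands the job in, once; it reports no verdict.
Trained networks look in the newest picture that a camera, given by its name, has taken for a name from the list of things; names that differ only in an ending like _2 or _b are one class to them, and where a whole thing is asked for, a point or a joint stands for the part that bears it (a point fixed in the world has none). Each returns a list of dicts, best first, with "conf" (0 to 1); they miss things now and then, are a little off and sometimes report something else, mostly with a low value. They report only what shows in the picture. A call takes as long as a camera call.
- spot_in(thing, camera): "extent" ([centre column, centre row, width, height] in pixels, round what is visible of it).
The state is a dict: "time_s": time; "joint_positions": joint angles; "dq": joint speeds; "joint_efforts": joint torques, N m; "tool_pos": TCP position; "tcp_rot": TCP orientation; "wrist_force": force on the tool from outside, world axes, zero at the start; "wrist_torque": the same for the moment, N m; "width": opening from 0.0 (shut) to 1.0 (fully open).
Only numpy, scipy, OpenCV 4.12 (cv2) and the standard library are available. Lean on these libraries where they do the work, as an engineer would, in place of code of your own. Each camera call takes 0.05 s, during which the arm holds its last target. There are 200 camera calls.

## Working session

There is one attempt and no reset: what is moved stays moved. The work goes in short steps, Python scripts to look and compute and a tool call to move; the robot and the scene stay as the last step left them, time stands still between calls to the robot, and variables do not carry over. Pictures are saved under pics/ and viewed, about 8 in all and at most 12, crops included, and the job is handed in when it is done.

Besides the shell and the picture viewer there is one more tool, called after ">>>" as a command line: name --argument value ..., lists and objects as JSON in quotes. apply_moves: Moves the arm, as the interface text tells. Its arguments: {"type":"object","properties":{"series":{"type":"array"},"newtons":{"type":"number"}},"required":["series"]}

```bash
mkdir -p pics
cat > h.py <<'E'
from workcell import *
import numpy as np, cv2
def snap(cam,fn=None):
    c=camera(cam)
    if fn: cv2.imwrite('pics/'+fn,c['frame'])
    return c
def world(c,u,v,d=None):
    R=cv2.Rodrigues(np.array(c['rvec'],float))[0];t=np.array(c['tvec'],float).ravel();K=c['mtx']
    if d is None: d=c['depth'][int(v),int(u)]
    p=np.array([(u-K[0,2])/K[0,0]*d,(v-K[1,2])/K[1,1]*d,d])
    return R.T@(p-t)
E
python3 - <<'E'
from h import *
np.set_printoptions(precision=4,suppress=True)
for n in ['scene','side']:
    c=snap(n,n+'0.png')
    R=cv2.Rodrigues(np.array(c['rvec'],float))[0];print(n,'campos',-R.T@np.array(c['tvec']).ravel(),c['mtx'][0,0])
    for t in ['warmer','dial','bottle_a','square_bottle','crate','jar_a']:
        for s in spot_in(t,n)[:3]:
            e=s['extent'];print(t,np.round(e),round(s['conf'],2),world(c,e[0],e[1]))
print(state())
E
```

```text
scene campos [ 0.9448 -0.6157  0.9131] 473.0974819915938
warmer [214. 292. 186. 174.] 0.69 [ 0.5283 -0.3035  0.083 ]
dial [151. 289.  36.  42.] 0.88 [ 0.4409 -0.3731  0.12  ]
bottle_a [264. 220.  47.  62.] 0.62 [ 0.5261 -0.1234  0.1208]
bottle_a [234. 243.  43.  55.] 0.55 [ 0.5108 -0.2074  0.1248]
square_bottle [207. 270.  56.  58.] 0.56 [ 0.5038 -0.2858  0.1192]
crate [332. 152.  90.  75.] 0.77 [0.4997 0.2222 0.0332]
crate [326. 162.   7.  16.] 0.61 [0.5192 0.1532 0.0604]
jar_a [346. 152.  20.  18.] 0.78 [0.5452 0.2116 0.0625]
jar_a [326. 164.  14.  16.] 0.76 [0.5228 0.1466 0.062 ]
side campos [0.432  0.9408 1.0453] 459.4835929737377
warmer [366. 173.  80. 106.] 0.56 [ 0.4884 -0.1031  0.1692]
dial [388. 140.  14.  21.] 0.54 [ 0.4389 -0.3642  0.1106]
bottle_a [358. 183.  33.  28.] 0.98 [ 0.51   -0.0981  0.1317]
bottle_a [366. 168.  33.  32.] 0.7 [ 0.4945 -0.1767  0.1295]
square_bottle [371. 152.  29.  30.] 0.77 [ 0.4875 -0.2591  0.1296]
square_bottle [346. 295.  81.  88.] 0.44 [0.4947 0.2427 0.0419]
crate [344. 296.  77.  83.] 0.74 [0.498  0.2477 0.0423]
jar_a [284. 179.  37.  40.] 0.66 [ 0.7538 -0.1538  0.0639]
jar_a [344. 267.  16.  17.] 0.63 [0.5084 0.1757 0.0687]
jar_a [334. 286.  20.  21.] 0.59 [0.5258 0.2387 0.0665]
{'time_s': 0.7, 'joint_positions': array([ 1.2012,  0.6283,  0.0385,  1.5174, -0.027 ,  0.9963, -0.02  ]), 'dq': array([-0.0008, -0.0008, -0.0011,  0.0024,  0.0004,  0.001 , -0.0011]), 'joint_efforts': array([  0.0001, -56.311 ,   1.2247, -19.3745,   0.0108,   0.0015,
         0.    ]), 'tool_pos': array([ 0.1944, -0.6203,  0.2484]), 'tcp_rot': array([[ 0.    ,  0.9542,  0.2991],
       [-0.    ,  0.2991, -0.9542],
       [-1.    , -0.    ,  0.0001]]), 'wrist_force': array([ 0.1477, -0.5697, -0.6916]), 'wrist_torque': array([-0.0355, -0.0096,  0.0106]), 'width': 1.0020037224569256}
```

Run:
```python
import cv2,numpy as np
a=cv2.imread('pics/scene0.png')[100:400,90:430];b=cv2.imread('pics/side0.png')[100:360,250:480]
a=cv2.resize(a,None,fx=1.95,fy=1.95,interpolation=2)
cv2.imwrite('pics/v1.png',a);cv2.imwrite('pics/v2.png',cv2.resize(b,None,fx=2.3,fy=2.3,interpolation=2))
```

```text
(no output)
```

View pics/v1.png

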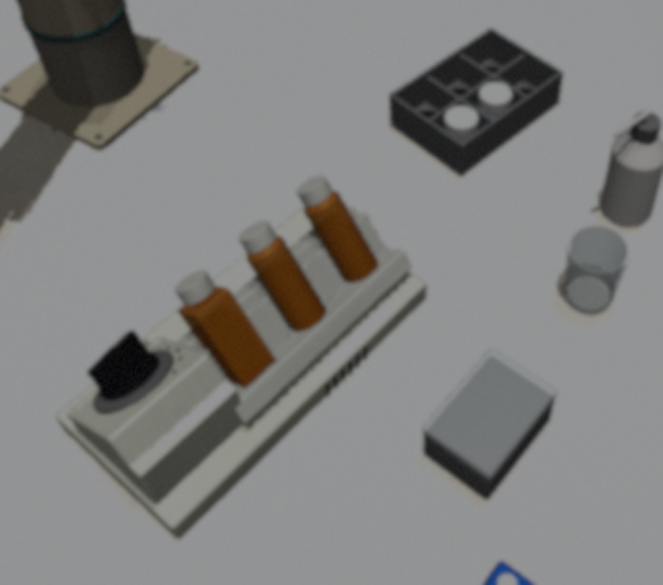

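View pics/v2.png

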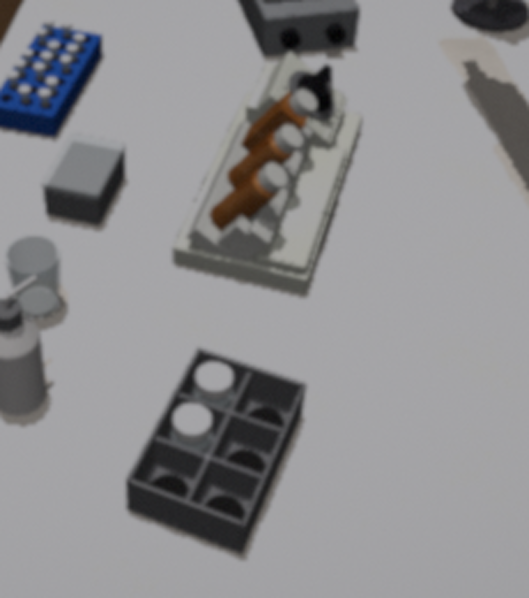

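```bash
cat >> h.py <<'E'
def cloud(c,step=1):
    R=cv2.Rodrigues(np.array(c['rvec'],float))[0];t=np.array(c['tvec'],float).ravel();K=c['mtx']
    v,u=np.mgrid[0:400:step,0:640:step];d=c['depth'][v,u];m=d>0;u,v,d=u[m],v[m],d[m]
    p=np.stack([(u-K[0,2])/K[0,0]*d,(v-K[1,2])/K[1,1]*d,d],1)
    return (p-t)@R
E
python3 - <<'E'
from h import *
np.set_printoptions(precision=4,suppress=True)
P={n:cloud(camera(n)) for n in ['scene','side']}
A=np.vstack(list(P.values()));np.save('A.npy',A)
def box(p,lo,hi): return p[np.all((p>lo)&(p<hi),1)]
for n,p in list(P.items())+[('all',A)]:
    q=box(p,[.3,.05,.045],[.7,.45,.075]); print(n,'crate',cv2.minAreaRect(q[:,:2].astype('f4')*1000),np.percentile(q[:,2],[50,90]))
    for lo in (.008,.015):
        q=box(p,[.3,-.55,lo],[.68,-.02,.06]); print(n,'warmer',len(q),cv2.minAreaRect(q[:,:2].astype('f4')*1000))
    print('table z',np.median(box(p,[.3,-.6,-.02],[.8,.5,.008])[:,2]))
E
```

```text
scene crate ((498.9869384765625, 229.97366333007812), (210.6051788330078, 143.2596893310547), 76.90648651123047) [0.0548 0.0627]
scene warmer 5305 ((488.315673828125, -251.6195831298828), (379.5462646484375, 191.8810577392578), 81.35724639892578)
scene warmer 5026 ((488.3359375, -251.48648071289062), (379.27691650390625, 191.8810577392578), 81.35724639892578)
table z -0.0003058574108799389
side crate ((497.5261535644531, 231.54551696777344), (210.88717651367188, 140.6132354736328), 76.46561431884766) [0.0567 0.0639]
side warmer 2304 ((473.91021728515625, -277.8086242675781), (509.8883056640625, 338.3365478515625), 88.81326293945312)
side warmer 2187 ((486.1413269042969, -246.0997772216797), (383.2762451171875, 194.395751953125), 81.622802734375)
table z 0.0007862919702160063
all crate ((498.659423828125, 230.7608642578125), (212.15110778808594, 144.01075744628906), 76.79454040527344) [0.0557 0.0634]
all warmer 7609 ((473.91021728515625, -277.8086242675781), (509.8883056640625, 338.3365478515625), 88.81326293945312)
all warmer 7213 ((486.77264404296875, -247.6824188232422), (385.8761901855469, 196.39205932617188), 81.50810241699219)
table z 0.00011949832490259813
```

```bash
cat >> h.py <<'E'
def Rz(a): return cv2.Rodrigues(np.array([0,0,a]))[0]
WY=np.radians(-8.6); WO=np.array([.4875,-.2500,0]); WR=Rz(WY)
CY=np.radians(-13.3); CO=np.array([.4985,.2307,0]); CR=Rz(CY)
N=WR@np.array([-.565,0,.825]); UP=WR@np.array([.825,0,.565]); WYv=WR@np.array([0,1,0])
DC=WO+WR@np.array([-.02,-.125,.095])
def go(pos,X,Z,verbose=True):
    """row (cm, rad) from present pose to pos with tool x axis X, jaw axis Z (either sign shown)"""
    s=state();T=np.array(s['tcp_rot']);p=np.array(s['tool_pos'])
    sh=T.T@(np.array(pos)-p)*100
    for sg in (1,-1):
        z=sg*np.array(Z);x=np.array(X);R=np.stack([x,np.cross(z,x),z],1);R=np.linalg.svd(R);R=R[0]@R[2]
        rv=cv2.Rodrigues(T.T@R)[0].ravel()
        print('sign',sg,'t',np.round(sh,2),'r',np.round(rv,3),'deg',round(np.degrees(np.linalg.norm(rv)),1))
def st():
    s=state();print(round(s['time_s'],2),'q',np.round(s['joint_positions'],3),'p',np.round(s['tool_pos'],4),'w',round(s['width'],3),'F',np.round(s['wrist_force'],1))
E
python3 - <<'E'
from h import *
np.set_printoptions(precision=4,suppress=True)
A=np.load('A.npy')
# dial bar
L=np.stack([(A-DC)@UP,(A-DC)@WYv,(A-DC)@N],1)
q=L[(np.hypot(L[:,0],L[:,1])<.04)&(L[:,2]>.022)&(L[:,2]<.055)]
w,V=np.linalg.eigh(np.cov(q[:,:2].T));v=V[:,1]; print('bar',len(q),q.mean(0),np.sqrt(w),v,'top',np.percentile(q[:,2],95),cv2.minAreaRect(q[:,:2].astype('f4')*1000))
q2=q[q[:,2]>.036];print('top only',q2.mean(0),cv2.minAreaRect(q2[:,:2].astype('f4')*1000),cv2.fitLine(q2[:,:2].astype('f4'),2,0,.01,.01).ravel())
p=L[(np.hypot(L[:,0],L[:,1])<.05)&(L[:,2]<.02)];print('panel',np.percentile(p[:,2],[10,50,90]))
# bottles: fit across-axis offset
for y in (.14,.055,-.03):
    B=WO+WR@np.array([.038,y,.057]);M=np.stack([(A-B)@UP,(A-B)@WYv,(A-B)@N],1)
    q=M[(np.hypot(M[:,0],M[:,1])<.035)&(M[:,2]>.104)&(M[:,2]<.14)]
    b=M[(np.hypot(M[:,0],M[:,1])<.035)&(M[:,2]>.065)&(M[:,2]<.095)]
    print(y,'cap n',len(q),'top',np.percentile(q[:,2],90),'cap',cv2.minEnclosingCircle(q[:,:2].astype('f4')*1000),'body y',np.percentile(b[:,1],[2,98]),'body up max',np.percentile(b[:,0],[2,98]))
print('N',N);go(DC+N*.15,-N,WYv)
E
```

```text
bar 523 [ 0.0047 -0.0005  0.0355] [0.0035 0.0188] [-0.3095  0.9509] top 0.04544971518170555 ((2.130537986755371, 1.9508056640625), (18.597684860229492, 66.51310729980469), 18.137619018554688)
top only [ 0.0034 -0.0004  0.0419] ((1.390791416168213, 0.8920764923095703), (16.532541275024414, 63.57583236694336), 18.137619018554688) [ 0.3114 -0.9503  0.0034 -0.0004]
panel [-0.1362  0.003   0.0143]
0.14 cap n 339 top 0.12468846264271947 cap ((2.679982900619507, 2.879056215286255), 22.513708114624023) body y [-0.0223  0.0228] body up max [-0.0196  0.0227]
0.055 cap n 339 top 0.1243595838460752 cap ((-0.17637591063976288, 2.668219804763794), 22.617172241210938) body y [-0.0221  0.023 ] body up max [-0.0127  0.0226]
-0.03 cap n 355 top 0.12385208245789547 cap ((1.8074380159378052, 1.5749101638793945), 20.849903106689453) body y [-0.0231  0.0236] body up max [-0.0167  0.0243]
N [-0.5586  0.0845  0.825 ]
sign 1 t [  2.96  24.14 -19.92] r [-2.581 -0.799 -0.184] deg 155.2
sign -1 t [  2.96  24.14 -19.92] r [ 0.44  -0.136  0.59 ] deg 42.9
```

Run:
```python
from h import *
th=1.254; Z=np.sin(th)*UP+np.cos(th)*WYv
go(DC+N*.14,-N,Z)
```

```text
sign 1 t [  3.79  24.65 -19.68] r [-1.387 -0.602  0.255] deg 87.9
sign -1 t [  3.79  24.65 -19.68] r [1.651 0.264 0.624] deg 102.2
```

>>> apply_moves --series '[{"tx":3.8,"ty":24.6,"tz":-19.7,"rx":1.651,"ry":0.264,"rz":0.624,"grip":5},{"tx":3.8,"ty":24.6,"tz":-19.7,"rx":1.651,"ry":0.264,"rz":0.624,"grip":5},{"tx":3.8,"ty":24.6,"tz":-19.7,"rx":1.651,"ry":0.264,"rz":0.624,"grip":5},{"tx":3.8,"ty":24.6,"tz":-19.7,"rx":1.651,"ry":0.264,"rz":0.624,"grip":5},{"tx":3.8,"ty":24.6,"tz":-19.7,"rx":1.651,"ry":0.264,"rz":0.624,"grip":5},{"tx":3.8,"ty":24.6,"tz":-19.7,"rx":1.651,"ry":0.264,"rz":0.624,"grip":5},{"tx":3.8,"ty":24.6,"tz":-19.7,"rx":1.651,"ry":0.264,"rz":0.624,"grip":5},{"tx":3.8,"ty":24.6,"tz":-19.7,"rx":1.651,"ry":0.264,"rz":0.624,"grip":5},{"tx":3.8,"ty":24.6,"tz":-19.7,"rx":1.651,"ry":0.264,"rz":0.624,"grip":5},{"tx":3.8,"ty":24.6,"tz":-19.7,"rx":1.651,"ry":0.264,"rz":0.624,"grip":5},{"tx":3.8,"ty":24.6,"tz":-19.7,"rx":1.651,"ry":0.264,"rz":0.624,"grip":5},{"tx":3.8,"ty":24.6,"tz":-19.7,"rx":1.651,"ry":0.264,"rz":0.624,"grip":5},{"tx":3.8,"ty":24.6,"tz":-19.7,"rx":1.651,"ry":0.264,"rz":0.624,"grip":5},{"tx":3.8,"ty":24.6,"tz":-19.7,"rx":1.651,"ry":0.264,"rz":0.624,"grip":5},{"tx":3.8,"ty":24.6,"tz":-19.7,"rx":1.651,"ry":0.264,"rz":0.624,"grip":5},{"tx":3.8,"ty":24.6,"tz":-19.7,"rx":1.651,"ry":0.264,"rz":0.624,"grip":5},{"tx":3.8,"ty":24.6,"tz":-19.7,"rx":1.651,"ry":0.264,"rz":0.624,"grip":5},{"tx":3.8,"ty":24.6,"tz":-19.7,"rx":1.651,"ry":0.264,"rz":0.624,"grip":5}]'

```text
time_s: 2.3
tool_pos: [0.3685, -0.3709, 0.23]
tcp_rot: [[0.543, 0.13, -0.83], [-0.057, -0.98, -0.191], [-0.838, 0.151, -0.525]]
wrist_force: [-0.1, 0.5, -0.2]
width: 0.587
```

Run:
```python
from h import *
st()
th=1.254; Z=np.sin(th)*UP+np.cos(th)*WYv
go(DC+N*.037,-N,Z)
c=snap('wrist','w1.png');print([ (np.round(s['extent']),s['conf']) for s in spot_in('dial','wrist')],c['mtx'])
```

```text
2.3 q [ 1.393  0.449 -0.52   2.245 -1.099  0.233 -0.959] p [ 0.3685 -0.3709  0.23  ] w 0.587 F [-0.1  0.5 -0.2]
sign 1 t [11.99 -1.12  0.45] r [-3.14  -0.049  0.023] deg 179.9
sign -1 t [11.99 -1.12  0.45] r [0.001 0.015 0.031] deg 2.0
[(array([326., 210.,  68.,  79.]), 0.56)] [[309.70691629   0.         320.15335064]
 [  0.         309.70691629 202.2966476 ]
 [  0.           0.           1.        ]]
```

View pics/w1.png

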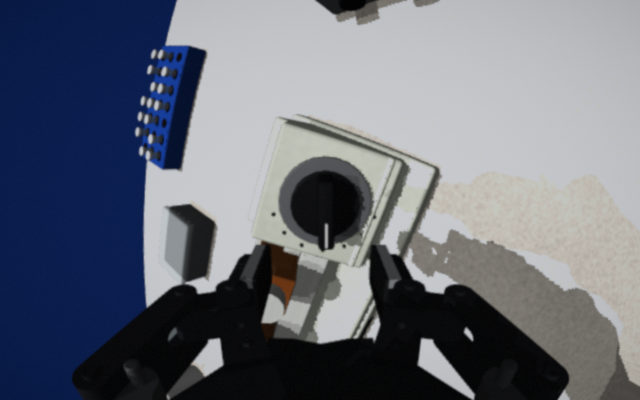

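>>> apply_moves --series '[{"tx":4,"ty":-1.1,"tz":0.4,"ry":0.015,"rz":0.031,"grip":5},{"tx":7,"ty":-1.1,"tz":0.4,"ry":0.015,"rz":0.031,"grip":5},{"tx":7,"ty":-1.1,"tz":0.4,"ry":0.015,"rz":0.031,"grip":5},{"tx":7,"ty":-1.1,"tz":0.4,"ry":0.015,"rz":0.031,"grip":5}]'

```text
validation failed for argument at $.se...
```

Run:
```python
from h import *
st()
th=1.254; Z=np.sin(th)*UP+np.cos(th)*WYv
go(DC+N*.037,-N,Z)
```

```text
2.4 q [ 1.393  0.449 -0.521  2.245 -1.099  0.233 -0.96 ] p [ 0.3688 -0.3705  0.2299] w 0.584 F [-0.1 -0.5  0.8]
sign 1 t [11.97 -1.08  0.47] r [-3.14  -0.05   0.023] deg 179.9
sign -1 t [11.97 -1.08  0.47] r [0.001 0.015 0.032] deg 2.0
```

>>> apply_moves --series '[{"tx":4,"ty":-1.1,"tz":0.4,"rx":0,"ry":0.015,"rz":0.031,"grip":5},{"tx":7,"ty":-1.1,"tz":0.4,"rx":0,"ry":0.015,"rz":0.031,"grip":5},{"tx":7,"ty":-1.1,"tz":0.4,"rx":0,"ry":0.015,"rz":0.031,"grip":5},{"tx":7,"ty":-1.1,"tz":0.4,"rx":0,"ry":0.015,"rz":0.031,"grip":5}]'

```text
time_s: 2.73
tool_pos: [0.4028, -0.3883, 0.2006]
tcp_rot: [[0.53, 0.145, -0.835], [-0.031, -0.981, -0.191], [-0.847, 0.127, -0.516]]
wrist_force: [0.1, 1.6, -0.7]
width: 0.583
```

Run:
```python
from h import *
st()
th=1.254; Z=np.sin(th)*UP+np.cos(th)*WYv
go(DC+N*.037,-N,Z)
```

```text
2.73 q [ 1.273  0.534 -0.43   2.169 -1.099  0.233 -0.973] p [ 0.4028 -0.3883  0.2006] w 0.583 F [ 0.1  1.6 -0.7]
sign 1 t [ 7.65 -2.62  1.34] r [-3.139 -0.093  0.039] deg 179.9
sign -1 t [ 7.65 -2.62  1.34] r [0.001 0.025 0.059] deg 3.7
```

```bash
cat > kin.py <<'E'
import numpy as np, itertools
from scipy.optimize import least_squares
from scipy.spatial.transform import Rotation as Ro
LO=np.array([-3.06,-.37,-1.25,.18,-1.1,.23,-2.94]);HI=np.array([3.06,2.12,1.32,2.47,4.24,1.98,2.94])
E
python3 - <<'E'
from kin import *
D=[([1.2012,.6283,.0385,1.5174,-.027,.9963,-.02],[.1944,-.6203,.2484],[[0,.9542,.2991],[0,.2991,-.9542],[-1,0,.0001]]),
([1.393,.449,-.52,2.245,-1.099,.233,-.959],[.3685,-.3709,.23],[[0.543, 0.13, -0.83], [-0.057, -0.98, -0.191], [-0.838, 0.151, -0.525]]),
([1.273,.534,-.43,2.169,-1.099,.233,-.973],[.4028,-.3883,.2006],[[0.53, 0.145, -0.835], [-0.031, -0.981, -0.191], [-0.847, 0.127, -0.516]])]
def rots(q,s):
    ax='zyzyzyz';return [Ro.from_rotvec(np.array({'z':[0,0,1],'y':[0,1,0]}[a])*q[i]*s[i]) for i,a in enumerate(ax)]
best=[]
for s in itertools.product([1,-1],repeat=7):
    # flange*T const, base yaw b : R0 = Rz(b) Rq Tc ; search b
    for b in np.arange(-np.pi,np.pi,np.pi/2):
        M=[]
        for q,p,R in D:
            r=Ro.from_euler('z',b)
            for k in rots(q,s): r=r*k
            M.append((r.inv()*Ro.from_matrix(R)))
        e=sum((M[0].inv()*m).magnitude() for m in M[1:])
        best.append((e,s,b,M[0].as_matrix().round(2).tolist()))
best.sort(key=lambda t:t[0])
for t in best[:8]: print(t)
E
```

```text
(0.0017618180597353925, (-1, 1, -1, 1, -1, 1, -1), np.float64(0.0), [[0.0, -0.0, -1.0], [-0.0, 1.0, -0.0], [1.0, 0.0, 0.0]])
(0.00176181805973554, (-1, -1, -1, -1, -1, -1, -1), np.float64(-3.141592653589793), [[-0.0, 0.0, 1.0], [0.0, -1.0, 0.0], [1.0, 0.0, 0.0]])
(0.8688672207776743, (1, 1, -1, 1, -1, 1, -1), np.float64(-3.141592653589793), [[0.0, 0.67, -0.74], [-0.0, 0.74, 0.67], [1.0, -0.0, 0.0]])
(0.8688672207776746, (1, -1, -1, -1, -1, -1, -1), np.float64(0.0), [[-0.0, -0.67, 0.74], [0.0, -0.74, -0.67], [1.0, -0.0, 0.0]])
(1.1735492926044748, (1, 1, -1, 1, -1, 1, -1), np.float64(-1.5707963267948966), [[0.0, -0.74, -0.67], [-0.0, 0.67, -0.74], [1.0, 0.0, -0.0]])
(1.1735492926044748, (1, -1, -1, -1, -1, -1, -1), np.float64(1.5707963267948966), [[-0.0, 0.74, 0.67], [0.0, -0.67, 0.74], [1.0, 0.0, -0.0]])
(1.2138530995531713, (1, 1, 1, 1, -1, 1, -1), np.float64(-1.5707963267948966), [[-0.0, -0.78, -0.63], [-0.05, 0.63, -0.78], [1.0, 0.03, -0.04]])
(1.213853099553173, (1, -1, 1, -1, -1, -1, -1), np.float64(1.5707963267948966), [[0.0, 0.78, 0.63], [0.05, -0.63, 0.78], [1.0, 0.03, -0.04]])
```

```bash
cat >> kin.py <<'E'
S=[-1,1,-1,1,-1,1,-1];T0=np.array([[0,0,-1],[0,1,0],[1,0,0]],float)
PAR=np.array([.267,.293,.0525,-.0525,.3425,.0775,.097+.17])
def fk(q,P=None):
    P=PAR if P is None else P
    r=[Ro.from_euler('zyzyzyz'[i],q[i]*S[i]) for i in range(7)]
    A=r[0]*r[1]*r[2];B=A*r[3]*r[4];C=B*r[5]
    B0=A*r[3]
    p=np.array([0,0,P[0]])+A.apply([P[2],0,P[1]])+B0.apply([P[3],0,P[4]])+C.apply([P[5],0,P[6]])
    return p,(C*r[6]).as_matrix()@T0
E
python3 - <<'E'
from kin import *
D=[([1.2012,.6283,.0385,1.5174,-.027,.9963,-.02],[.1944,-.6203,.2484]),
([1.393,.449,-.52,2.245,-1.099,.233,-.959],[.3685,-.3709,.23]),
([1.273,.534,-.43,2.169,-1.099,.233,-.973],[.4028,-.3883,.2006])]
x0s=[[.267,.293,.0525,-.0525,.3425,.0775,.267],[.333,.316,.0825,-.0825,.384,.088,.21],[.34,.4,0,0,.4,0,.25],[.267,.293,.0525,-.0775,.3425,.076,.267],[.267,.293,.0525,.0775,.3425,.076,.267],[.36,.42,0,0,.4,0,.23],[.267,.293,-.0525,.0775,.3425,-.076,.267]]
for x0 in x0s:
    x0=np.array(x0)
    f=lambda P:np.concatenate([(fk(q,P)[0]-p) for q,p in D]+[(P-x0)*.003])
    r=least_squares(f,x0);print(r.x.round(4),'res mm',(np.abs(f(r.x)[:9]).max()*1e3).round(2),'init mm',(np.abs(f(x0)[:9]).max()*1e3).round(1),'dev',np.abs(r.x-x0).max().round(4))
E
```

```text
[ 0.5195  0.4286  0.0115  0.023   0.3727 -0.089   0.3899] res mm 22.87 init mm 197.7 dev 0.2525
[ 0.5193  0.4285  0.0117  0.023   0.3727 -0.0889  0.3896] res mm 22.87 init mm 119.8 dev 0.1863
[ 0.5206  0.4286  0.0107  0.0232  0.3729 -0.0896  0.3912] res mm 22.87 init mm 88.5 dev 0.1806
[ 0.5194  0.4286  0.0115  0.023   0.3727 -0.089   0.3898] res mm 22.87 init mm 186.3 dev 0.2524
[ 0.5197  0.4285  0.0114  0.023   0.3728 -0.0891  0.3901] res mm 22.87 init mm 293.3 dev 0.2527
[ 0.5205  0.4286  0.0107  0.0232  0.3729 -0.0896  0.3912] res mm 22.87 init mm 79.4 dev 0.1612
[ 0.5208  0.4286  0.0106  0.0232  0.3729 -0.0897  0.3915] res mm 22.86 init mm 246.3 dev 0.2538
```

>>> apply_moves --series '[{"tx":-8,"ty":0,"tz":0,"rx":0,"ry":0,"rz":0,"grip":5},{"tx":-8,"ty":0,"tz":0,"rx":-0.6,"ry":-0.3,"rz":0,"grip":5},{"tx":-8,"ty":0,"tz":0,"rx":-0.6,"ry":-0.3,"rz":0,"grip":5},{"tx":-8,"ty":0,"tz":0,"rx":-0.6,"ry":-0.3,"rz":0,"grip":5},{"tx":-8,"ty":0,"tz":0,"rx":-0.6,"ry":-0.3,"rz":0,"grip":5},{"tx":-8,"ty":0,"tz":0,"rx":-0.6,"ry":-0.3,"rz":0,"grip":5}]'

```text
time_s: 3.23
tool_pos: [0.3585, -0.3858, 0.2699]
tcp_rot: [[0.305, 0.596, -0.743], [-0.155, -0.739, -0.656], [-0.94, 0.315, -0.133]]
wrist_force: [-0.0, -0.2, -0.4]
width: 0.584
```

```bash
cat >> h.py <<'E'
def rec():
    import json
    s=state();st();open('data.jsonl','a').write(json.dumps([list(map(float,s['joint_positions'])),list(map(float,s['tool_pos']))])+'\n')
E
python3 -c "
from h import *
rec()"
```

```text
3.23 q [ 0.836  0.305  0.017  2.114 -0.332  0.417 -1.306] p [ 0.3585 -0.3858  0.2699] w 0.584 F [-0.  -0.2 -0.4]
```

>>> apply_moves --series '[{"tx":0,"ty":10,"tz":0,"rx":-0.6,"ry":0.3,"rz":-0.3,"grip":5},{"tx":0,"ty":10,"tz":0,"rx":-0.6,"ry":0.3,"rz":-0.3,"grip":5},{"tx":0,"ty":10,"tz":0,"rx":-0.6,"ry":0.3,"rz":-0.3,"grip":5},{"tx":0,"ty":10,"tz":0,"rx":-0.6,"ry":0.3,"rz":-0.3,"grip":5},{"tx":0,"ty":10,"tz":0,"rx":-0.6,"ry":0.3,"rz":-0.3,"grip":5}]'

```text
time_s: 3.65
tool_pos: [0.4178, -0.4608, 0.3009]
tcp_rot: [[0.238, 0.934, -0.266], [0.199, -0.315, -0.928], [-0.951, 0.168, -0.261]]
wrist_force: [0.0, 0.3, -1.8]
width: 0.585
```

```bash
python3 -c "
from h import *
rec()"
```

```text
3.65 q [ 1.05   0.561 -0.155  1.54  -0.265  1.075 -0.826] p [ 0.4178 -0.4608  0.3009] w 0.585 F [ 0.   0.3 -1.8]
```

>>> apply_moves --series '[{"tx":-5,"ty":0,"tz":-5,"rx":-0.3,"ry":-0.6,"rz":0.2,"grip":5},{"tx":-5,"ty":0,"tz":-5,"rx":-0.3,"ry":-0.6,"rz":0.2,"grip":5},{"tx":-5,"ty":0,"tz":-5,"rx":-0.3,"ry":-0.6,"rz":0.2,"grip":5},{"tx":-5,"ty":0,"tz":-5,"rx":-0.3,"ry":-0.6,"rz":0.2,"grip":5},{"tx":-5,"ty":0,"tz":-5,"rx":-0.3,"ry":-0.6,"rz":0.2,"grip":5},{"tx":-5,"ty":0,"tz":-5,"rx":-0.3,"ry":-0.6,"rz":0.2,"grip":5}]'

```text
time_s: 4.15
tool_pos: [0.4192, -0.4208, 0.3607]
tcp_rot: [[0.306, 0.941, -0.144], [-0.414, -0.005, -0.91], [-0.857, 0.338, 0.388]]
wrist_force: [-1.0, -0.5, -0.7]
width: 0.581
```

```bash
python3 -c "
from h import *
rec()"
```

```text
4.15 q [ 0.614  0.222  0.06   2.014  0.32   0.4   -1.246] p [ 0.4192 -0.4208  0.3607] w 0.581 F [-1.  -0.5 -0.7]
```

Run:
```python
from kin import *
import json
D=[([1.2012,.6283,.0385,1.5174,-.027,.9963,-.02],[.1944,-.6203,.2484]),
([1.393,.449,-.52,2.245,-1.099,.233,-.959],[.3685,-.3709,.23]),
([1.273,.534,-.43,2.169,-1.099,.233,-.973],[.4028,-.3883,.2006])]+[tuple(json.loads(l)) for l in open('data.jsonl')]
rows=[];rhs=[]
for q,p in D:
    r=[Ro.from_euler('zyzyzyz'[i],q[i]*S[i]).as_matrix() for i in range(7)]
    c=[r[0]]
    for k in r[1:]: c.append(c[-1]@k)
    cols=[[0,0,1],c[0][:,0],c[0][:,1],c[1][:,0],c[1][:,2],c[2][:,0],c[2][:,1],c[3][:,0],c[3][:,2],c[4][:,0],c[4][:,1],c[5][:,0],c[5][:,2]]
    rows.append(np.array(cols,float).T);rhs.append(p)
M=np.vstack(rows);b=np.concatenate(rhs)
names='h x1 y1 x2 L1 xA yA xB L2 x5 y5 xC d'.split()
for lam in (1e-6,1e-3,1e-2):
    x=np.linalg.solve(M.T@M+lam*np.eye(13),M.T@b);print(lam,dict(zip(names,x.round(4).tolist())),np.abs(M@x-b).max()*1e3)
print(np.linalg.svd(M)[1].round(3))
```

```text
1e-06 {'h': 0.3367, 'x1': 0.0005, 'y1': -0.0112, 'x2': -0.0005, 'L1': 0.5582, 'xA': 0.001, 'yA': -0.0164, 'xB': 0.0, 'L2': 0.382, 'x5': 0.0003, 'y5': -0.0004, 'xC': 0.0001, 'd': 0.3322} 0.15864744446786316
0.001 {'h': 0.3207, 'x1': 0.0075, 'y1': -0.0158, 'x2': -0.0074, 'L1': 0.52, 'xA': -0.001, 'yA': -0.0076, 'xB': -0.0423, 'L2': 0.3721, 'x5': 0.0301, 'y5': -0.0045, 'xC': -0.0232, 'd': 0.3047} 2.4221313052065208
0.01 {'h': 0.2563, 'x1': 0.055, 'y1': -0.0218, 'x2': -0.0506, 'L1': 0.3989, 'xA': 0.0467, 'yA': 0.0236, 'xB': -0.1467, 'L2': 0.3158, 'x5': 0.0953, 'y5': -0.0274, 'xC': -0.0651, 'd': 0.1977} 13.469296255588848
[5.483 5.129 4.18  1.331 1.072 0.829 0.549 0.383 0.224 0.155 0.113 0.08
 0.051]
```

```bash
cat > kin.py <<'E'
import numpy as np
from scipy.optimize import least_squares
from scipy.spatial.transform import Rotation as Ro
LO=np.array([-3.06,-.37,-1.25,.18,-1.1,.23,-2.94]);HI=np.array([3.06,2.12,1.32,2.47,4.24,1.98,2.94])
S=[-1,1,-1,1,-1,1,-1];T0=np.array([[0,0,-1],[0,1,0],[1,0,0]],float)
def fk(q):
    r=[Ro.from_euler('zyzyzyz'[i],q[i]*S[i]) for i in range(7)]
    A2=r[0]*r[1];A=A2*r[2];B0=A*r[3];C=B0*r[4]*r[5]
    p=np.array([0,0,.3367])+r[0].apply([0,-.0112,0])+A2.apply([0,0,.5582])+A.apply([0,-.0164,0])+B0.apply([0,0,.382])+C.apply([0,0,.3322])
    return p,(C*r[6]).as_matrix()@T0
def rot(X,Z):
    X=np.array(X);R=np.stack([X,np.cross(Z,X),Z],1);u,_,v=np.linalg.svd(R);return u@v
def ik(p,R,n=40,seed=0,q0=None):
    g=np.random.default_rng(seed);out=[]
    def f(q):
        a,b=fk(q);return np.concatenate([(a-p)*10,Ro.from_matrix(b.T@R).as_rotvec()*3])
    for k in range(n):
        s=q0 if (q0 is not None and k==0) else g.uniform(LO,HI)
        r=least_squares(f,s,bounds=(LO-1e-6,HI+1e-6),max_nfev=60)
        if np.abs(f(r.x)).max()<1e-3: out.append((np.min(np.minimum(r.x-LO,HI-r.x)),r.x))
    out.sort(key=lambda t:-t[0]);return out
E
python3 - <<'E'
from h import *
from kin import *
s=state();print(fk(s['joint_positions'])[0]-s['tool_pos'])
np.set_printoptions(precision=2,suppress=True)
def Zth(th,sg): return sg*(np.sin(th)*UP+np.cos(th)*WYv)
for sg in (1,-1):
  for th in (1.254,.6,0,-.05):
    for d in (.037,.12):
      o=ik(DC+N*d,rot(-N,Zth(th,sg)),25);print(sg,th,d,len(o),[ (round(m,2),q) for m,q in o[:2]])
for y in (.14,.055):
  B=WO+WR@np.array([.038,y,.057])
  for d in (.09,.2):
   for sg in (1,-1):
    o=ik(B+N*d,rot(-N,sg*WYv),25);print('bottle',y,d,sg,len(o),[ (round(m,2),q) for m,q in o[:2]])
E
```

```text
[-0.00025677  0.00085905  0.00021374]
1 1.254 0.037 10 [(np.float64(0.17), array([ 1.54,  0.91, -1.03,  2.27,  2.15,  0.4 , -1.01])), (np.float64(0.17), array([ 1.54,  0.91, -1.03,  2.27,  2.16,  0.4 , -1.02]))]
1 1.254 0.12 9 [(np.float64(0.07), array([ 1.71,  0.75, -1.15,  2.31,  1.76,  0.3 , -0.66])), (np.float64(0.07), array([ 1.71,  0.75, -1.15,  2.31,  1.77,  0.3 , -0.66]))]
1 0.6 0.037 10 [(np.float64(0.14), array([ 1.52,  0.89, -0.99,  2.27,  2.21,  0.37, -0.42])), (np.float64(0.14), array([ 1.52,  0.88, -0.99,  2.27,  2.22,  0.37, -0.43]))]
1 0.6 0.12 5 [(np.float64(0.08), array([ 1.72,  0.76, -1.17,  2.31,  1.75,  0.31,  0.  ])), (np.float64(0.08), array([ 1.72,  0.77, -1.17,  2.31,  1.75,  0.32,  0.01]))]
1 0 0.037 11 [(np.float64(0.19), array([ 1.55,  0.92, -1.05,  2.27,  2.13,  0.42,  0.27])), (np.float64(0.16), array([ 1.53,  0.9 , -1.02,  2.27,  2.17,  0.39,  0.22]))]
1 0 0.12 6 [(np.float64(0.07), array([ 1.71,  0.75, -1.16,  2.31,  1.76,  0.3 ,  0.59])), (np.float64(0.04), array([ 1.69,  0.73, -1.11,  2.31,  1.8 ,  0.27,  0.56]))]
1 -0.05 0.037 10 [(np.float64(0.15),
[... 1248 characters left out ...]
7,  2.1 ,  0.44, -2.79])), (np.float64(0.08), array([ 1.53,  0.9 , -1.02,  2.27,  2.17,  0.39, -2.86]))]
-1 -0.05 0.12 4 [(np.float64(0.07), array([ 1.72,  0.77, -1.18,  2.31,  1.75,  0.32, -2.48])), (np.float64(0.06), array([ 1.71,  0.75, -1.14,  2.31,  1.78,  0.29, -2.51]))]
bottle 0.14 0.09 1 0 []
bottle 0.14 0.09 -1 0 []
bottle 0.14 0.2 1 0 []
bottle 0.14 0.2 -1 0 []
bottle 0.055 0.09 1 8 [(np.float64(0.0), array([ 1.13,  0.91, -1.14,  2.47,  2.23,  0.81, -0.29])), (np.float64(0.0), array([ 1.07,  0.83, -1.  ,  2.47,  2.36,  0.71, -0.43]))]
bottle 0.055 0.09 -1 1 [(np.float64(0.0), array([ 0.98,  0.77, -0.84,  2.47,  2.51,  0.64,  2.55]))]
bottle 0.055 0.2 1 0 []
bottle 0.055 0.2 -1 0 []
```

```bash
cat >> kin.py <<'E'
def branch(p,R,lo5=-1.1,hi5=1.2,n=25):
    """best-margin solution among the present elbow branch"""
    o=[t for t in ik(p,R,n) if lo5<=t[1][4]<=hi5]
    return o[0] if o else None
E
python3 - <<'E'
from h import *
from kin import *
np.set_printoptions(precision=2,suppress=True)
def X(a,W=WR): return W@np.array([np.sin(a),0,-np.cos(a)])
def dp(th,out=.03,r=.02,f=.013):
    u=r*np.cos(th)-(.007+f)*np.sin(th);w=r*np.sin(th)+(.007+f)*np.cos(th)
    return DC+u*UP-w*WYv+out*N
for a in (0,.15,.3,.4):
  for th in (1.254,0):
    for sg in (1,-1):
      print('dial',a,th,sg,branch(dp(th)-.017*X(a),rot(X(a),sg*WYv)))
for a in (0,.15,.3,.4):
  for y in (.14,.055):
    for sg in (1,-1):
      print('bot',a,y,sg,branch(WO+WR@np.array([.038,y,.057])+.086*N,rot(X(a),sg*WYv)))
for a in (0,.15,.3,.4):
  for cy in (.067,-.067):
    for psi in (.5,0,-.5):
     for sg in (1,-1):
      W=Rz(CY+psi);b=branch(CO+CR@np.array([-.0335,cy,.094]),rot(X(a-.6,W),sg*W[:,1]),n=15)
      if b and b[0]>.05: print('place',a,cy,psi,sg,b)
E
```

```text
dial 0 1.254 1 (np.float64(0.5427157985698422), array([ 1.11,  0.76, -0.65,  1.83,  0.64,  0.77,  1.54]))
dial 0 1.254 -1 (np.float64(0.46368954488161207), array([ 0.98,  0.71, -0.43,  1.83,  0.44,  0.69, -1.43]))
dial 0 0 1 (np.float64(0.555260699638915), array([ 1.  ,  0.72, -0.52,  1.77,  0.48,  0.79,  1.65]))
dial 0 0 -1 (np.float64(0.5480797278133631), array([ 0.98,  0.72, -0.5 ,  1.77,  0.46,  0.78, -1.47]))
dial 0.15 1.254 1 (np.float64(0.3008010786643772), array([ 1.15,  0.71, -0.61,  1.95,  0.63,  0.53,  1.57]))
dial 0.15 1.254 -1 (np.float64(0.36529422075144014), array([ 1.23,  0.75, -0.74,  1.95,  0.77,  0.6 , -1.7 ]))
dial 0.15 0 1 (np.float64(0.4270558123298782), array([ 1.2 ,  0.74, -0.76,  1.88,  0.73,  0.66,  1.46]))
dial 0.15 0 -1 (np.float64(0.30134433265044525), array([ 1.  ,  0.66, -0.42,  1.89,  0.36,  0.53, -1.35]))
dial 0.3 1.254 1 (np.float64(0.1325478797873463), array([ 1.29,  0.72, -0.72,  2.06,  0.89,  0.36,  1.36]))
dial 0.3 1.254 -1 (np.float64(0.2843660924030159), array([ 1.42,  0.82, -0.97,  2.06,  1.14,  0.53, -2.  ]))
dial 0.3 0 1 (np.float64(0.238781
[... 6070 characters left out ...]
.65, -2.62]))
place 0.4 -0.067 0.5 1 (np.float64(0.5496310050204543), array([-0.02,  0.79, -0.61,  1.92,  0.52,  0.81,  0.9 ]))
place 0.4 -0.067 0.5 -1 (np.float64(0.5269679246623354), array([-0.11,  0.76, -0.46,  1.92,  0.39,  0.76, -2.11]))
place 0.4 -0.067 0 1 (np.float64(0.4723582893846966), array([ 0.14,  0.84, -0.78,  1.94,  0.6 ,  0.79,  0.36]))
place 0.4 -0.067 0 -1 (np.float64(0.41491543544393905), array([-0.21,  0.72, -0.2 ,  1.96,  0.03,  0.64, -2.21]))
place 0.4 -0.067 -0.5 1 (np.float64(0.39199851197617996), array([ 0.13,  0.79, -0.68,  2.01,  0.49,  0.62,  0.01]))
place 0.4 -0.067 -0.5 -1 (np.float64(0.3319376726444129), array([-0.32,  0.69,  0.03,  2.02, -0.36,  0.56, -2.29]))
```

```bash
cat >> h.py <<'E'
def X(a,W=None): return (WR if W is None else W)@np.array([np.sin(a),0,-np.cos(a)])
def dp(th,out=.03,r=.02,f=.013):
    u=r*np.cos(th)-(.007+f)*np.sin(th);w=r*np.sin(th)+(.007+f)*np.cos(th)
    return DC+u*UP-w*WYv+out*N
E
python3 - <<'E'
from h import *
print(dp(1.254)-.017*X(.15))
go(dp(1.254,f=.018)-.017*X(.15)+[0,0,.08],X(.15),WYv)
E
```

```text
[ 0.41556779 -0.39106492  0.12934164]
sign 1 t [11.78 -5.95 -8.49] r [-2.97   0.334  0.586] deg 174.5
sign -1 t [11.78 -5.95 -8.49] r [ 0.097  0.387 -0.221] deg 26.2
```

>>> apply_moves --series '[{"tx":11.8,"ty":-5.9,"tz":-8.5,"rx":-2.97,"ry":0.334,"rz":0.586,"grip":0},{"tx":11.8,"ty":-5.9,"tz":-8.5,"rx":-2.97,"ry":0.334,"rz":0.586,"grip":0},{"tx":11.8,"ty":-5.9,"tz":-8.5,"rx":-2.97,"ry":0.334,"rz":0.586,"grip":0},{"tx":11.8,"ty":-5.9,"tz":-8.5,"rx":-2.97,"ry":0.334,"rz":0.586,"grip":0},{"tx":11.8,"ty":-5.9,"tz":-8.5,"rx":-2.97,"ry":0.334,"rz":0.586,"grip":0},{"tx":11.8,"ty":-5.9,"tz":-8.5,"rx":-2.97,"ry":0.334,"rz":0.586,"grip":0},{"tx":11.8,"ty":-5.9,"tz":-8.5,"rx":-2.97,"ry":0.334,"rz":0.586,"grip":0},{"tx":11.8,"ty":-5.9,"tz":-8.5,"rx":-2.97,"ry":0.334,"rz":0.586,"grip":0},{"tx":11.8,"ty":-5.9,"tz":-8.5,"rx":-2.97,"ry":0.334,"rz":0.586,"grip":0},{"tx":11.8,"ty":-5.9,"tz":-8.5,"rx":-2.97,"ry":0.334,"rz":0.586,"grip":0},{"tx":11.8,"ty":-5.9,"tz":-8.5,"rx":-2.97,"ry":0.334,"rz":0.586,"grip":0},{"tx":11.8,"ty":-5.9,"tz":-8.5,"rx":-2.97,"ry":0.334,"rz":0.586,"grip":0},{"tx":11.8,"ty":-5.9,"tz":-8.5,"rx":-2.97,"ry":0.334,"rz":0.586,"grip":0},{"tx":11.8,"ty":-5.9,"tz":-8.5,"rx":-2.97,"ry":0.334,"rz":0.586,"grip":0},{"tx":11.8,"ty":-5.9,"tz":-8.5,"rx":-2.97,"ry":0.334,"rz":0.586,"grip":0},{"tx":11.8,"ty":-5.9,"tz":-8.5,"rx":-2.97,"ry":0.334,"rz":0.586,"grip":0},{"tx":11.8,"ty":-5.9,"tz":-8.5,"rx":-2.97,"ry":0.334,"rz":0.586,"grip":0},{"tx":11.8,"ty":-5.9,"tz":-8.5,"rx":-2.97,"ry":0.334,"rz":0.586,"grip":0},{"tx":11.8,"ty":-5.9,"tz":-8.5,"rx":-2.97,"ry":0.334,"rz":0.586,"grip":0},{"tx":11.8,"ty":-5.9,"tz":-8.5,"rx":-2.97,"ry":0.334,"rz":0.586,"grip":0}]'

```text
time_s: 5.82
tool_pos: [0.4117, -0.3939, 0.207]
tcp_rot: [[0.383, 0.035, 0.923], [-0.165, 0.986, 0.031], [-0.909, -0.164, 0.383]]
wrist_force: [0.6, -0.6, -0.6]
width: -0.001
```

Run:
```python
from h import *
st()
go(dp(1.254,f=.018)-.017*X(.15)+[0,0,.08],X(.15),WYv)
```

```text
5.82 q [ 1.437  0.607 -0.923  2.133  1.145  0.38  -0.327] p [ 0.4117 -0.3939  0.207 ] w -0.001 F [ 0.6 -0.6 -0.6]
sign 1 t [-0.01  0.19 -0.03] r [-1.404  0.1    0.296] deg 82.4
sign -1 t [-0.01  0.19 -0.03] r [ 1.714  0.309 -0.104] deg 99.9
```

>>> apply_moves --series '[{"tx":0,"ty":0.2,"tz":0,"rx":-1.404,"ry":0.1,"rz":0.296,"grip":0},{"tx":0,"ty":0.2,"tz":0,"rx":-1.404,"ry":0.1,"rz":0.296,"grip":0},{"tx":0,"ty":0.2,"tz":0,"rx":-1.404,"ry":0.1,"rz":0.296,"grip":0},{"tx":0,"ty":0.2,"tz":0,"rx":-1.404,"ry":0.1,"rz":0.296,"grip":0},{"tx":0,"ty":0.2,"tz":0,"rx":-1.404,"ry":0.1,"rz":0.296,"grip":0},{"tx":0,"ty":0.2,"tz":0,"rx":-1.404,"ry":0.1,"rz":0.296,"grip":0},{"tx":0,"ty":0.2,"tz":0,"rx":-1.404,"ry":0.1,"rz":0.296,"grip":0},{"tx":0,"ty":0.2,"tz":0,"rx":-1.404,"ry":0.1,"rz":0.296,"grip":0},{"tx":0,"ty":0.2,"tz":0,"rx":-1.404,"ry":0.1,"rz":0.296,"grip":0},{"tx":0,"ty":0.2,"tz":0,"rx":-1.404,"ry":0.1,"rz":0.296,"grip":0},{"tx":0,"ty":0.2,"tz":0,"rx":-1.404,"ry":0.1,"rz":0.296,"grip":0},{"tx":0,"ty":0.2,"tz":0,"rx":-1.404,"ry":0.1,"rz":0.296,"grip":0},{"tx":0,"ty":0.2,"tz":0,"rx":-1.404,"ry":0.1,"rz":0.296,"grip":0}]'

```text
time_s: 6.9
tool_pos: [0.413, -0.392, 0.2067]
tcp_rot: [[0.15, -0.977, 0.153], [-0.022, 0.151, 0.988], [-0.988, -0.151, 0.001]]
wrist_force: [0.2, -0.1, 1.5]
width: -0.006
```

Run:
```python
from h import *
st()
go(dp(1.254,f=.018)-.017*X(.15),X(.15),WYv)
snap('wrist','w2.png')
s=state();T=np.array(s['tcp_rot'])
for th in (1.254,1,.75,.5,.25,0,-.1): print(th,np.round(T.T@(dp(th,out=.03)-dp(1.254,f=.018))*100,2))
```

```text
6.9 q [ 1.473  0.816 -1.218  1.885  0.917  0.956  1.297] p [ 0.413  -0.392   0.2067] w -0.006 F [ 0.2 -0.1  1.5]
sign 1 t [ 7.89  1.36 -0.03] r [-0.003  0.001  0.002] deg 0.2
sign -1 t [ 7.89  1.36 -0.03] r [ 3.138e+00  3.000e-03 -1.000e-03] deg 179.8
1.254 [-0.21 -0.43  0.16]
1 [-0.5  -1.04 -0.08]
0.75 [-0.8  -1.67 -0.14]
0.5 [-1.1  -2.3  -0.02]
0.25 [-1.39 -2.88  0.27]
0 [-1.63 -3.38  0.7 ]
-0.1 [-1.71 -3.55  0.91]
```

View pics/w2.png

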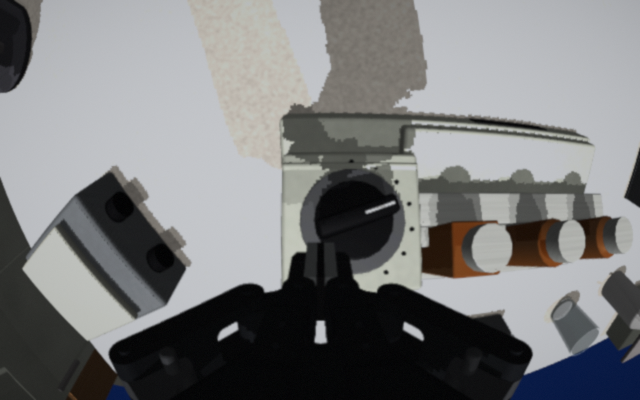

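Run:
```python
from h import *
c=camera('wrist')
def pr(P):
    R=cv2.Rodrigues(np.array(c['rvec'],float))[0];p=R@np.array(P)+np.array(c['tvec'],float).ravel()
    r=np.hypot(p[0],p[1]);t=np.arctan2(r,p[2]);K=c['mtx'];return np.round([K[0,0]*t*p[0]/r+K[0,2],K[1,1]*t*p[1]/r+K[1,2]],1)
s=state();T=np.array(s['tcp_rot']);p=np.array(s['tool_pos'])
print('tip',pr(p+.017*T[:,0]),'dial axis top',pr(DC+.044*N),'disc',pr(DC+.014*N),[pr(DC+.044*N+k*.03*(np.cos(1.254)*UP-np.sin(1.254)*WYv)) for k in(1,-1)])
print('target tip',pr(dp(1.254,f=.018)))
```

```text
tip [319.9 258.8] dial axis top [359.  215.2] disc [354.3 219.8] [array([317.7, 229.2]), array([398.5, 201.6])]
target tip [320.  194.2]
```

>>> apply_moves --series '[{"tx":3,"ty":1.4,"tz":0,"rx":0,"ry":0,"rz":0,"grip":0},{"tx":5,"ty":1.4,"tz":0,"rx":0,"ry":0,"rz":0,"grip":0},{"tx":6.5,"ty":1.4,"tz":0,"rx":0,"ry":0,"rz":0,"grip":0},{"tx":7.4,"ty":1.4,"tz":0,"rx":0,"ry":0,"rz":0,"grip":0},{"tx":7.4,"ty":1.4,"tz":0,"rx":0,"ry":0,"rz":0,"grip":0},{"tx":7.4,"ty":1.4,"tz":0,"rx":0,"ry":0,"rz":0,"grip":0}]'

```text
time_s: 7.5
tool_pos: [0.41, -0.3921, 0.1314]
tcp_rot: [[0.15, -0.976, 0.157], [-0.022, 0.155, 0.988], [-0.988, -0.151, 0.002]]
wrist_force: [-1.2, 0.1, 0.2]
width: -0.001
```

Run:
```python
from h import *
st()
for th in (1.254,1,.75,.5,.25,0,-.1):go(dp(th)-.017*X(.15),X(.15),WYv)
snap('wrist','w3.png')
```

```text
7.5 q [ 1.42   0.898 -1.106  1.952  1.067  0.837  1.184] p [ 0.41   -0.3921  0.1314] w -0.001 F [-1.2  0.1  0.2]
sign 1 t [ 0.28 -0.5   0.18] r [-0.007  0.001  0.002] deg 0.4
sign -1 t [ 0.28 -0.5   0.18] r [ 3.134e+00  3.000e-03 -2.000e-03] deg 179.6
sign 1 t [-0.01 -1.11 -0.05] r [-0.007  0.001  0.002] deg 0.4
sign -1 t [-0.01 -1.11 -0.05] r [ 3.134e+00  3.000e-03 -2.000e-03] deg 179.6
sign 1 t [-0.32 -1.74 -0.11] r [-0.007  0.001  0.002] deg 0.4
sign -1 t [-0.32 -1.74 -0.11] r [ 3.134e+00  3.000e-03 -2.000e-03] deg 179.6
sign 1 t [-0.62 -2.37  0.01] r [-0.007  0.001  0.002] deg 0.4
sign -1 t [-0.62 -2.37  0.01] r [ 3.134e+00  3.000e-03 -2.000e-03] deg 179.6
sign 1 t [-0.9  -2.95  0.29] r [-0.007  0.001  0.002] deg 0.4
sign -1 t [-0.9  -2.95  0.29] r [ 3.134e+00  3.000e-03 -2.000e-03] deg 179.6
sign 1 t [-1.14 -3.45  0.73] r [-0.007  0.001  0.002] deg 0.4
sign -1 t [-1.14 -3.45  0.73] r [ 3.134e+00  3.000e-03 -2.000e-03] deg 179.6
sign 1 t [-1.22 -3.61  0.94] r [-0.007  0.001  0.002] deg 0.4
sign -1 t [-1.22 -3.61  0.94] r [ 3.134e+00  3.000e-03 -2.000e-03] deg 179.6
```

View pics/w3.png

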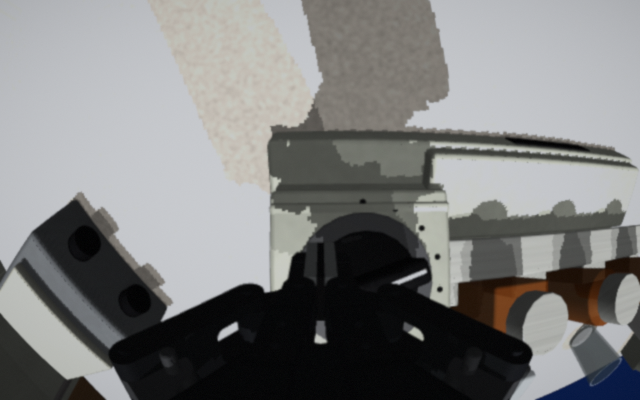

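>>> apply_moves --series '[{"tx":0.2,"ty":-0.5,"tz":0.1,"rx":0,"ry":0,"rz":0,"grip":0},{"tx":0,"ty":-0.8,"tz":0,"rx":0,"ry":0,"rz":0,"grip":0},{"tx":0,"ty":-1.1,"tz":0,"rx":0,"ry":0,"rz":0,"grip":0},{"tx":-0.2,"ty":-1.4,"tz":-0.1,"rx":0,"ry":0,"rz":0,"grip":0},{"tx":-0.3,"ty":-1.7,"tz":-0.1,"rx":0,"ry":0,"rz":0,"grip":0},{"tx":-0.5,"ty":-2.1,"tz":-0.1,"rx":0,"ry":0,"rz":0,"grip":0},{"tx":-0.6,"ty":-2.4,"tz":0,"rx":0,"ry":0,"rz":0,"grip":0},{"tx":-0.8,"ty":-2.7,"tz":0.15,"rx":0,"ry":0,"rz":0,"grip":0},{"tx":-0.9,"ty":-3.0,"tz":0.3,"rx":0,"ry":0,"rz":0,"grip":0},{"tx":-0.9,"ty":-3.0,"tz":0.3,"rx":0,"ry":0,"rz":0,"grip":0}]'

```text
time_s: 8.38
tool_pos: [0.4407, -0.3934, 0.1459]
tcp_rot: [[0.154, -0.976, 0.155], [-0.022, 0.153, 0.988], [-0.988, -0.155, 0.002]]
wrist_force: [-0.6, -1.1, 1.5]
width: -0.001
```

```bash
cat >> h.py <<'E'
def dialang(c=None):
    A=np.vstack([cloud(camera(n)) for n in ('scene','side')])
    L=np.stack([(A-DC)@UP,-(A-DC)@WYv,(A-DC)@N],1)
    q=L[(np.hypot(L[:,0],L[:,1])<.036)&(L[:,2]>.03)&(L[:,2]<.048)]
    f=cv2.fitLine(q[:,:2].astype('f4'),2,0,.01,.01).ravel();print('dial n',len(q),'ang',np.arctan(f[1]/f[0]))
    return q
E
python3 - <<'E'
from h import *
st()
dialang()
for th in (.25,0,-.1):go(dp(th)-.017*X(.15),X(.15),WYv)
E
```

```text
8.38 q [ 1.378  0.9   -1.119  1.885  1.03   0.88   1.204] p [ 0.4407 -0.3934  0.1459] w -0.001 F [-0.6 -1.1  1.5]
dial n 230 ang 0.28555864
sign 1 t [ 0.04  0.24 -0.05] r [-0.006  0.001  0.005] deg 0.5
sign -1 t [ 0.04  0.24 -0.05] r [ 3.136e+00  8.000e-03 -2.000e-03] deg 179.7
sign 1 t [-0.19 -0.26  0.38] r [-0.006  0.001  0.005] deg 0.5
sign -1 t [-0.19 -0.26  0.38] r [ 3.136e+00  8.000e-03 -2.000e-03] deg 179.7
sign 1 t [-0.28 -0.43  0.59] r [-0.006  0.001  0.005] deg 0.5
sign -1 t [-0.28 -0.43  0.59] r [ 3.136e+00  8.000e-03 -2.000e-03] deg 179.7
```

>>> apply_moves --series '[{"tx":-0.1,"ty":0.0,"tz":0.15,"rx":0,"ry":0,"rz":0,"grip":0},{"tx":-0.2,"ty":-0.2,"tz":0.3,"rx":0,"ry":0,"rz":0,"grip":0},{"tx":-0.2,"ty":-0.3,"tz":0.45,"rx":0,"ry":0,"rz":0,"grip":0},{"tx":-0.2,"ty":-0.4,"tz":0.6,"rx":0,"ry":0,"rz":0,"grip":0},{"tx":-0.2,"ty":-0.4,"tz":0.7,"rx":0,"ry":0,"rz":0,"grip":0},{"tx":-0.2,"ty":-0.4,"tz":0.7,"rx":0,"ry":0,"rz":0,"grip":0}]'

```text
time_s: 8.98
tool_pos: [0.4418, -0.3897, 0.1473]
tcp_rot: [[0.147, -0.976, 0.158], [-0.026, 0.156, 0.987], [-0.989, -0.149, -0.002]]
wrist_force: [-4.2, -5.3, 2.2]
width: 0.0
```

Run:
```python
from h import *
st()
dialang()
go(dp(0)-.017*X(.15),X(.15),WYv)
```

```text
8.98 q [ 1.367  0.894 -1.117  1.887  1.029  0.885  1.192] p [ 0.4418 -0.3897  0.1473] w 0.0 F [-4.2 -5.3  2.2]
dial n 220 ang 0.19560596
sign 1 t [-0.04 -0.13  0.  ] r [-0.009 -0.004 -0.   ] deg 0.5
sign -1 t [-0.04 -0.13  0.  ] r [ 3.133 -0.     0.006] deg 179.5
```

>>> apply_moves --series '[{"tx":0,"ty":-0.3,"tz":0.3,"rx":0,"ry":0,"rz":0,"grip":0},{"tx":0,"ty":-0.3,"tz":0.6,"rx":0,"ry":0,"rz":0,"grip":0},{"tx":0,"ty":-0.3,"tz":0.8,"rx":0,"ry":0,"rz":0,"grip":0},{"tx":0,"ty":-0.3,"tz":0.8,"rx":0,"ry":0,"rz":0,"grip":0}]'

```text
time_s: 9.42
tool_pos: [0.4427, -0.389, 0.1473]
tcp_rot: [[0.141, -0.976, 0.164], [-0.036, 0.161, 0.986], [-0.989, -0.145, -0.013]]
wrist_force: [-10.3, -18.1, 3.7]
width: -0.003
```

Run:
```python
from h import *
st()
q=dialang();print(q[::12].round(3).tolist())
```

```text
9.42 q [ 1.356  0.889 -1.11   1.889  1.036  0.887  1.173] p [ 0.4427 -0.389   0.1473] w -0.003 F [-10.3 -18.1   3.7]
dial n 211 ang 0.17437775
[[-0.004, -0.004, 0.043], [0.026, -0.003, 0.045], [0.026, 0.002, 0.044], [0.028, -0.002, 0.038], [0.027, -0.006, 0.032], [0.034, 0.012, 0.045], [0.032, 0.008, 0.039], [0.027, 0.004, 0.031], [0.031, 0.015, 0.032], [0.015, 0.013, 0.048], [0.022, -0.005, 0.046], [0.024, -0.008, 0.035], [0.013, -0.011, 0.044], [-0.001, -0.004, 0.046], [-0.003, -0.005, 0.039], [-0.016, -0.001, 0.043], [-0.015, -0.008, 0.036], [-0.032, 0.001, 0.04]]
```

>>> apply_moves --series '[{"tx":0,"ty":0,"tz":-2,"rx":0,"ry":0,"rz":0,"grip":0},{"tx":-3,"ty":0,"tz":-3,"rx":0,"ry":0,"rz":0,"grip":3},{"tx":-7,"ty":0,"tz":-3,"rx":0,"ry":0,"rz":0,"grip":6.4},{"tx":-11,"ty":0,"tz":-3,"rx":0,"ry":0,"rz":0,"grip":6.4},{"tx":-14,"ty":0,"tz":-3,"rx":0,"ry":0,"rz":0,"grip":6.4},{"tx":-14,"ty":0,"tz":-3,"rx":0,"ry":0,"rz":0,"grip":6.4}]'

```text
time_s: 10.02
tool_pos: [0.4252, -0.4065, 0.293]
tcp_rot: [[0.159, -0.975, 0.156], [-0.028, 0.153, 0.988], [-0.987, -0.162, -0.003]]
wrist_force: [0.6, 0.3, 0.6]
width: 0.709
```

```bash
cat >> h.py <<'E'
def bot(y,h=.086): return WO+WR@np.array([.038,y,.057])+h*N
E
python3 - <<'E'
from h import *
st()
dialang()
A=np.vstack([cloud(camera(n)) for n in ('scene','side')])
for y in (.14,.055,-.03):
    B=WO+WR@np.array([.038,y,.057]);M=np.stack([(A-B)@UP,(A-B)@WYv,(A-B)@N],1)
    b=M[(np.hypot(M[:,0],M[:,1])<.035)&(M[:,2]>.065)&(M[:,2]<.095)]
    print(y,len(b),'body y',np.percentile(b[:,1],[2,98]),'up',np.percentile(b[:,0],[2,98]))
go(bot(.14)+[0,0,.12],X(0),WYv)
E
```

```text
10.02 q [ 1.483  0.695 -1.216  1.744  0.715  1.05   1.482] p [ 0.4252 -0.4065  0.293 ] w 0.709 F [0.6 0.3 0.6]
dial n 269 ang 0.030681986
0.14 374 body y [-0.0226941   0.02293941] up [-0.01573724  0.02266196]
0.055 374 body y [-0.02229862  0.02238084] up [-0.01010518  0.02266279]
-0.03 476 body y [-0.02303721  0.02444802] up [-0.01695775  0.02416459]
sign 1 t [ 4.2  -2.35 30.42] r [-0.006  0.002  0.151] deg 8.7
sign -1 t [ 4.2  -2.35 30.42] r [ 3.126  0.237 -0.004] deg 179.6
```

>>> apply_moves --series '[{"tx":4.2,"ty":-2.3,"tz":30.4,"rx":0,"ry":0,"rz":0.15,"grip":6.4},{"tx":4.2,"ty":-2.3,"tz":30.4,"rx":0,"ry":0,"rz":0.15,"grip":6.4},{"tx":4.2,"ty":-2.3,"tz":30.4,"rx":0,"ry":0,"rz":0.15,"grip":6.4},{"tx":4.2,"ty":-2.3,"tz":30.4,"rx":0,"ry":0,"rz":0.15,"grip":6.4},{"tx":4.2,"ty":-2.3,"tz":30.4,"rx":0,"ry":0,"rz":0.15,"grip":6.4},{"tx":4.2,"ty":-2.3,"tz":30.4,"rx":0,"ry":0,"rz":0.15,"grip":6.4},{"tx":4.2,"ty":-2.3,"tz":30.4,"rx":0,"ry":0,"rz":0.15,"grip":6.4},{"tx":4.2,"ty":-2.3,"tz":30.4,"rx":0,"ry":0,"rz":0.15,"grip":6.4},{"tx":4.2,"ty":-2.3,"tz":30.4,"rx":0,"ry":0,"rz":0.15,"grip":6.4},{"tx":4.2,"ty":-2.3,"tz":30.4,"rx":0,"ry":0,"rz":0.15,"grip":6.4},{"tx":4.2,"ty":-2.3,"tz":30.4,"rx":0,"ry":0,"rz":0.15,"grip":6.4}]'

```text
time_s: 11.13
tool_pos: [0.4975, -0.1117, 0.2476]
tcp_rot: [[0.001, -0.988, 0.157], [0.001, 0.157, 0.988], [-1.0, -0.0, 0.001]]
wrist_force: [0.0, 0.1, -0.7]
width: 0.75
```

Run:
```python
from h import *
st()
go(bot(.14),X(0),WYv)
snap('wrist','w4.png')
```

```text
11.13 q [ 0.867  0.649 -1.109  1.886  0.676  1.042  0.885] p [ 0.4975 -0.1117  0.2476] w 0.75 F [ 0.   0.1 -0.7]
sign 1 t [11.96 -0.02  0.16] r [-0.007  0.001  0.   ] deg 0.4
sign -1 t [11.96 -0.02  0.16] r [ 3.134e+00  1.000e-03 -2.000e-03] deg 179.6
```

View pics/w4.png

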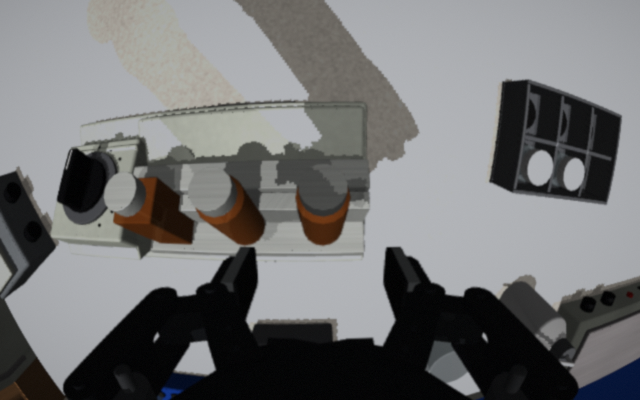

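>>> apply_moves --series '[{"tx":4,"ty":0,"tz":0.15,"rx":0,"ry":0,"rz":0,"grip":6.4},{"tx":8,"ty":0,"tz":0.15,"rx":0,"ry":0,"rz":0,"grip":6.4},{"tx":10,"ty":0,"tz":0.15,"rx":0,"ry":0,"rz":0,"grip":6.4},{"tx":11.2,"ty":0,"tz":0.15,"rx":0,"ry":0,"rz":0,"grip":6.4},{"tx":12,"ty":0,"tz":0.15,"rx":0,"ry":0,"rz":0,"grip":6.4},{"tx":12,"ty":0,"tz":0.15,"rx":0,"ry":0,"rz":0,"grip":6.4},{"tx":12,"ty":0,"tz":0.15,"rx":0,"ry":0,"rz":0,"grip":6.4}]'

```text
time_s: 11.77
tool_pos: [0.4994, -0.1094, 0.1295]
tcp_rot: [[0.004, -0.988, 0.157], [0.002, 0.157, 0.988], [-1.0, -0.004, 0.002]]
wrist_force: [-1.0, -0.1, 0.0]
width: 0.747
```

Run:
```python
from h import *
st()
go(bot(.14),X(0),WYv)
```

```text
11.77 q [ 0.753  0.793 -0.943  1.998  0.894  0.83   0.702] p [ 0.4994 -0.1094  0.1295] w 0.747 F [-1.  -0.1  0. ]
sign 1 t [ 0.15  0.13 -0.09] r [-0.007  0.002  0.004] deg 0.5
sign -1 t [ 0.15  0.13 -0.09] r [ 3.134e+00  6.000e-03 -3.000e-03] deg 179.6
```

>>> apply_moves --series '[{"tx":0,"ty":0,"tz":0,"rx":0,"ry":0,"rz":0,"grip":3},{"tx":0,"ty":0,"tz":0,"rx":0,"ry":0,"rz":0,"grip":3},{"tx":0,"ty":0,"tz":0,"rx":0,"ry":0,"rz":0,"grip":3},{"tx":0,"ty":0,"tz":0,"rx":0,"ry":0,"rz":0,"grip":3},{"tx":0,"ty":0,"tz":0,"rx":0,"ry":0,"rz":0,"grip":3},{"tx":0,"ty":0,"tz":0,"rx":0,"ry":0,"rz":0,"grip":3}]' --newtons 60

```text
time_s: 12.27
tool_pos: [0.4996, -0.1093, 0.1304]
tcp_rot: [[0.006, -0.988, 0.156], [0.0, 0.156, 0.988], [-1.0, -0.005, 0.001]]
wrist_force: [-0.7, -0.8, 4.9]
width: 0.493
```

>>> apply_moves --series '[{"tx":-0.8,"ty":0.6,"tz":0,"rx":0,"ry":0,"rz":0,"grip":3},{"tx":-2.5,"ty":1.7,"tz":0,"rx":0,"ry":0,"rz":0,"grip":3},{"tx":-4.1,"ty":2.8,"tz":0,"rx":0,"ry":0,"rz":0,"grip":3},{"tx":-5.8,"ty":4.0,"tz":0,"rx":0,"ry":0,"rz":0,"grip":3},{"tx":-8,"ty":4.0,"tz":0,"rx":0,"ry":0,"rz":0,"grip":3},{"tx":-10,"ty":4.0,"tz":0,"rx":0,"ry":0,"rz":0,"grip":3},{"tx":-12,"ty":4.0,"tz":0,"rx":0,"ry":0,"rz":0,"grip":3},{"tx":-12,"ty":4.0,"tz":0,"rx":0,"ry":0,"rz":0,"grip":3}]'

```text
time_s: 12.93
tool_pos: [0.4604, -0.1024, 0.2525]
tcp_rot: [[0.009, -0.988, 0.156], [-0.0, 0.156, 0.988], [-1.0, -0.009, 0.001]]
wrist_force: [1.3, -0.2, -2.0]
width: 0.498
```

```bash
cat >> h.py <<'E'
def cell(x,y,z): return CO+CR@np.array([x,y,z])
E
python3 - <<'E'
from h import *
from kin import *
st()
# bottle pose from clouds in tool-neighbourhood
go(cell(-.0335,.067,.094+.12),X(-.6,CR),CR[:,1])
print(state()['tcp_rot'])
c=camera('side');print(spot_in('bottle_a','side')[:3])
A=np.vstack([cloud(c),cloud(camera('scene'))]);p=np.array(state()['tool_pos'])
M=np.stack([(A-p)@UP,(A-p)@WYv,(A-p)@N],1)
q=M[(np.hypot(M[:,0],M[:,1])<.03)&(np.abs(M[:,2])<.12)]
h=np.histogram(q[:,2],bins=np.arange(-.12,.13,.01));print(h[0],h[1].round(2).tolist())
for a,b in ((-.08,-.06),(-.06,-.03),(.02,.05)):
    k=q[(q[:,2]>a)&(q[:,2]<b)];print(a,b,len(k),k[:,:2].min(0),k[:,:2].max(0))
E
```

```text
12.93 q [ 0.916  0.589 -1.143  1.981  0.652  0.989  0.87 ] p [ 0.4604 -0.1024  0.2525] w 0.498 F [ 1.3 -0.2 -2. ]
sign 1 t [ 3.86  4.3  40.43] r [ 0.074 -0.021  0.609] deg 35.1
sign -1 t [ 3.86  4.3  40.43] r [-2.928 -0.92  -0.032] deg 175.8
[[ 9.07323549e-03 -9.87721258e-01  1.55962795e-01]
 [-2.56776849e-04  1.55966908e-01  9.87762248e-01]
 [-9.99958804e-01 -9.00224712e-03  1.16150053e-03]]
[{'extent': [371.8, 154.6, 36.4, 31.6], 'conf': 0.86}, {'extent': [363.7, 175.1, 31.8, 24.0], 'conf': 0.47}, {'extent': [335.5, 287.6, 18.7, 21.4], 'conf': 0.22}]
[  0   0   0  57 135 144 141 150 146 147 142 132 120 128  76  93  23   7
   4   0   0   0   0   0] [-0.12, -0.11, -0.1, -0.09, -0.08, -0.07, -0.06, -0.05, -0.04, -0.03, -0.02, -0.01, -0.0, 0.01, 0.02, 0.03, 0.04, 0.05, 0.06, 0.07, 0.08, 0.09, 0.1, 0.11, 0.12]
-0.08 -0.06 279 [-0.01978213 -0.024359  ] [0.02219913 0.02656509]
-0.06 -0.03 437 [-0.0199713  -0.02402379] [0.02300108 0.02568062]
0.02 0.05 192 [-0.01668364 -0.02577666] [0.01946729 0.02490239]
```

>>> apply_moves --series '[{"tx":0,"ty":1,"tz":4,"rx":0,"ry":0,"rz":0.06,"grip":3},{"tx":1,"ty":2,"tz":8,"rx":0.02,"ry":0,"rz":0.15,"grip":3},{"tx":2,"ty":3,"tz":12,"rx":0.03,"ry":0,"rz":0.25,"grip":3},{"tx":3.9,"ty":4.3,"tz":40.4,"rx":0.074,"ry":-0.021,"rz":0.609,"grip":3},{"tx":3.9,"ty":4.3,"tz":40.4,"rx":0.074,"ry":-0.021,"rz":0.609,"grip":3},{"tx":3.9,"ty":4.3,"tz":40.4,"rx":0.074,"ry":-0.021,"rz":0.609,"grip":3},{"tx":3.9,"ty":4.3,"tz":40.4,"rx":0.074,"ry":-0.021,"rz":0.609,"grip":3},{"tx":3.9,"ty":4.3,"tz":40.4,"rx":0.074,"ry":-0.021,"rz":0.609,"grip":3},{"tx":3.9,"ty":4.3,"tz":40.4,"rx":0.074,"ry":-0.021,"rz":0.609,"grip":3},{"tx":3.9,"ty":4.3,"tz":40.4,"rx":0.074,"ry":-0.021,"rz":0.609,"grip":3},{"tx":3.9,"ty":4.3,"tz":40.4,"rx":0.074,"ry":-0.021,"rz":0.609,"grip":3},{"tx":3.9,"ty":4.3,"tz":40.4,"rx":0.074,"ry":-0.021,"rz":0.609,"grip":3},{"tx":3.9,"ty":4.3,"tz":40.4,"rx":0.074,"ry":-0.021,"rz":0.609,"grip":3},{"tx":3.9,"ty":4.3,"tz":40.4,"rx":0.074,"ry":-0.021,"rz":0.609,"grip":3}]'

```text
time_s: 14.25
tool_pos: [0.4799, 0.301, 0.2092]
tcp_rot: [[-0.555, -0.799, 0.232], [0.13, 0.192, 0.973], [-0.822, 0.57, -0.003]]
wrist_force: [-0.4, 0.3, -2.2]
width: 0.495
```

```bash
cat > bp.py <<'E'
from h import *
def held(cx,cy):
    """bottle upright near a cell: axis points at two heights, bottom"""
    A=np.vstack([cloud(camera(n)) for n in ('scene','side')]);p=np.array(state()['tool_pos'])
    c=p
    for k in ((-.08,-.055),(-.055,-.03)):
        q=A[(np.hypot(A[:,0]-c[0],A[:,1]-c[1])<.04)&(A[:,2]>p[2]+k[0])&(A[:,2]<p[2]+k[1])]
        f=lambda v:np.hypot(q[:,0]-v[0],q[:,1]-v[1])-.022
        from scipy.optimize import least_squares
        r=least_squares(f,c[:2],loss='soft_l1',f_scale=.002);print('slice',k,len(q),'centre in crate',CR.T[:2,:2]@(r.x-CO[:2]),'rms',np.sqrt(np.mean(r.fun**2)))
    q=A[(np.hypot(A[:,0]-c[0],A[:,1]-c[1])<.02)&(A[:,2]<p[2])];print('bottom rel',np.histogram(q[:,2]-p[2],bins=np.arange(-.11,0,.005))[0])
E
python3 - <<'E'
from bp import *
np.set_printoptions(precision=4,suppress=True)
st();held(0,0)
go(cell(-.0335,.067,.094),X(-.6,CR),CR[:,1])
c=camera('side');cv2.imwrite('pics/s5.png',cv2.resize(c['frame'][120:380,240:480],None,fx=2.3,fy=2.3))
E
```

```text
14.25 q [ 0.059  1.018 -1.004  1.388  0.296  1.442  0.45 ] p [0.4799 0.301  0.2092] w 0.495 F [-0.4  0.3 -2.2]
slice (-0.08, -0.055) 240 centre in crate [-0.0389  0.0628] rms 0.0013813584750605938
slice (-0.055, -0.03) 247 centre in crate [-0.0387  0.0629] rms 0.0013056712994794415
bottom rel [ 0  0  0  0  2 17 15 18 15 15 22 12 21 19 18 16  9 12 14 12  8]
sign 1 t [ 9.49 -6.64  0.29] r [-0.003  0.    -0.006] deg 0.4
sign -1 t [ 9.49 -6.64  0.29] r [ 3.139 -0.01  -0.   ] deg 179.8
```

View pics/s5.png

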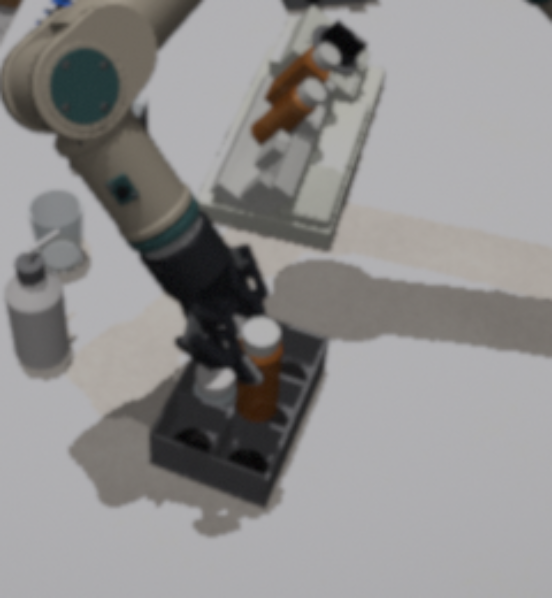

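>>> apply_moves --series '[{"tx":-0.3,"ty":-0.4,"tz":0.4,"rx":0,"ry":0,"rz":0,"grip":3},{"tx":1.3,"ty":-1.6,"tz":0.4,"rx":0,"ry":0,"rz":0,"grip":3},{"tx":3,"ty":-2.7,"tz":0.4,"rx":0,"ry":0,"rz":0,"grip":3},{"tx":4.6,"ty":-3.9,"tz":0.4,"rx":0,"ry":0,"rz":0,"grip":3},{"tx":6.3,"ty":-5,"tz":0.4,"rx":0,"ry":0,"rz":0,"grip":3},{"tx":7.1,"ty":-5.6,"tz":0.4,"rx":0,"ry":0,"rz":0,"grip":3},{"tx":7.9,"ty":-6.2,"tz":0.4,"rx":0,"ry":0,"rz":0,"grip":3},{"tx":8.3,"ty":-6.4,"tz":0.4,"rx":0,"ry":0,"rz":0,"grip":3},{"tx":8.3,"ty":-6.4,"tz":0.4,"rx":0,"ry":0,"rz":0,"grip":3}]'

```text
time_s: 15.15
tool_pos: [0.4856, 0.3054, 0.1052]
tcp_rot: [[-0.555, -0.799, 0.231], [0.131, 0.19, 0.973], [-0.821, 0.571, -0.0]]
wrist_force: [-1.0, 0.1, -1.7]
width: 0.496
```

Run:
```python
from bp import *
np.set_printoptions(precision=4,suppress=True)
st();held(0,0)
s=state();T=np.array(s['tcp_rot']);print(T.T@[0,0,-1])
```

```text
15.15 q [ 0.035  1.146 -0.948  1.412  0.376  1.314  0.473] p [0.4856 0.3054 0.1052] w 0.496 F [-1.   0.1 -1.7]
slice (-0.08, -0.055) 414 centre in crate [-0.0259  0.076 ] rms 0.011352796126970212
slice (-0.055, -0.03) 346 centre in crate [-0.0322  0.0719] rms 0.008446972781725808
bottom rel [ 0  0  0  0  0  0  2  5 10 13 13 17 11 12 14 12 10  7 12 10  9]
[ 0.8218 -0.5698 -0.0011]
```

>>> apply_moves --series '[{"tx":0.3,"ty":-0.2,"tz":0,"rx":0,"ry":0,"rz":0,"grip":3},{"tx":0.5,"ty":-0.35,"tz":0,"rx":0,"ry":0,"rz":0,"grip":3},{"tx":0.6,"ty":-0.4,"tz":0,"rx":0,"ry":0,"rz":0,"grip":3},{"tx":0.6,"ty":-0.4,"tz":0,"rx":0,"ry":0,"rz":0,"grip":3}]'

```text
time_s: 15.58
tool_pos: [0.4855, 0.3054, 0.0983]
tcp_rot: [[-0.555, -0.799, 0.23], [0.131, 0.189, 0.973], [-0.822, 0.57, -0.0]]
wrist_force: [0.1, -0.1, -1.1]
width: 0.495
```

>>> apply_moves --series '[{"tx":0.08,"ty":-0.06,"tz":0,"rx":0,"ry":0,"rz":0,"grip":3},{"tx":0.16,"ty":-0.11,"tz":0,"rx":0,"ry":0,"rz":0,"grip":3},{"tx":0.16,"ty":-0.11,"tz":0,"rx":0,"ry":0,"rz":0,"grip":3}]'

```text
time_s: 15.83
tool_pos: [0.4855, 0.3055, 0.0963]
tcp_rot: [[-0.555, -0.799, 0.23], [0.131, 0.189, 0.973], [-0.822, 0.57, -0.0]]
wrist_force: [-0.3, 0.1, -2.5]
width: 0.497
```

Not in contact yet; continue in small steps.

>>> apply_moves --series '[{"tx":0.08,"ty":-0.06,"tz":0,"rx":0,"ry":0,"rz":0,"grip":3},{"tx":0.16,"ty":-0.11,"tz":0,"rx":0,"ry":0,"rz":0,"grip":3},{"tx":0.16,"ty":-0.11,"tz":0,"rx":0,"ry":0,"rz":0,"grip":3}]'

```text
time_s: 16.08
tool_pos: [0.4854, 0.3056, 0.0945]
tcp_rot: [[-0.555, -0.799, 0.23], [0.131, 0.189, 0.973], [-0.821, 0.57, 0.0]]
wrist_force: [0.4, 0.0, -2.4]
width: 0.493
```

>>> apply_moves --series '[{"tx":0.08,"ty":-0.06,"tz":0,"rx":0,"ry":0,"rz":0,"grip":3},{"tx":0.16,"ty":-0.11,"tz":0,"rx":0,"ry":0,"rz":0,"grip":3},{"tx":0.16,"ty":-0.11,"tz":0,"rx":0,"ry":0,"rz":0,"grip":3}]'

```text
time_s: 16.33
tool_pos: [0.4851, 0.3057, 0.0943]
tcp_rot: [[-0.556, -0.799, 0.23], [0.131, 0.189, 0.973], [-0.821, 0.571, 0.0]]
wrist_force: [-0.2, -2.2, 7.1]
width: 0.497
```

>>> apply_moves --series '[{"tx":0,"ty":0,"tz":0,"rx":0,"ry":0,"rz":0,"grip":4.7},{"tx":0,"ty":0,"tz":0,"rx":0,"ry":0,"rz":0,"grip":5.2},{"tx":0,"ty":0,"tz":0,"rx":0,"ry":0,"rz":0,"grip":6.4},{"tx":0,"ty":0,"tz":0,"rx":0,"ry":0,"rz":0,"grip":6.4},{"tx":0,"ty":0,"tz":0,"rx":0,"ry":0,"rz":0,"grip":6.4},{"tx":-1.5,"ty":0,"tz":0,"rx":0,"ry":0,"rz":0,"grip":6.4},{"tx":-4,"ty":0,"tz":0,"rx":0,"ry":0,"rz":0,"grip":6.4},{"tx":-8,"ty":0,"tz":0,"rx":0,"ry":0,"rz":0,"grip":6.4},{"tx":-12,"ty":0,"tz":0,"rx":0,"ry":0,"rz":0,"grip":6.4},{"tx":-15,"ty":0,"tz":0,"rx":0,"ry":0,"rz":0,"grip":6.4},{"tx":-15,"ty":0,"tz":0,"rx":0,"ry":0,"rz":0,"grip":6.4}]'

```text
time_s: 17.25
tool_pos: [0.5733, 0.2865, 0.221]
tcp_rot: [[-0.547, -0.803, 0.236], [0.139, 0.191, 0.972], [-0.826, 0.564, 0.007]]
wrist_force: [-0.1, -1.0, 0.1]
width: 0.748
```

```bash
cat >> bp.py <<'E'
def stand(x,y):
    from scipy.optimize import least_squares
    A=np.vstack([cloud(camera(n)) for n in ('scene','side')]);c=cell(x,y,0)
    for a,b,R in ((.07,.085,.022),(.085,.102,.022),(.113,.128,.018)):
        q=A[(np.hypot(A[:,0]-c[0],A[:,1]-c[1])<.035)&(A[:,2]>a)&(A[:,2]<b)]
        r=least_squares(lambda v:np.hypot(q[:,0]-v[0],q[:,1]-v[1])-R,c[:2],loss='soft_l1',f_scale=.002);print('slice',a,len(q),'in crate',np.round(CR.T[:2,:2]@(r.x-CO[:2]),4),'rms',np.sqrt(np.mean(r.fun**2)).round(4))
    q=A[(np.hypot(A[:,0]-c[0],A[:,1]-c[1])<.03)&(A[:,2]>.1)&(A[:,2]<.2)];print('top z',np.percentile(q[:,2],[50,90,98]).round(4))
E
python3 - <<'E'
from bp import *
st();stand(-.0335,.067)
go(bot(.055)+[0,0,.12],X(0),WYv)
E
```

```text
17.25 q [ 0.022  1.091 -0.969  1.081  0.33   1.648  0.554] p [0.5733 0.2865 0.221 ] w 0.748 F [-0.1 -1.   0.1]
slice 0.07 112 in crate [-0.0349  0.0689] rms 0.0014
slice 0.085 159 in crate [-0.0348  0.0687] rms 0.0013
slice 0.113 125 in crate [-0.0351  0.0688] rms 0.0029
top z [0.1251 0.1318 0.1334]
sign 1 t [ -4.3   -0.59 -48.66] r [-0.08   0.026 -0.605] deg 35.0
sign -1 t [ -4.3   -0.59 -48.66] r [ 2.923 -0.912 -0.04 ] deg 175.5
```

>>> apply_moves --series '[{"tx":-8,"ty":0,"tz":-4,"rx":0,"ry":0,"rz":-0.1,"grip":6.4},{"tx":-8,"ty":0,"tz":-8,"rx":0,"ry":0,"rz":-0.2,"grip":6.4},{"tx":-4.3,"ty":-0.6,"tz":-48.7,"rx":-0.08,"ry":0.026,"rz":-0.605,"grip":6.4},{"tx":-4.3,"ty":-0.6,"tz":-48.7,"rx":-0.08,"ry":0.026,"rz":-0.605,"grip":6.4},{"tx":-4.3,"ty":-0.6,"tz":-48.7,"rx":-0.08,"ry":0.026,"rz":-0.605,"grip":6.4},{"tx":-4.3,"ty":-0.6,"tz":-48.7,"rx":-0.08,"ry":0.026,"rz":-0.605,"grip":6.4},{"tx":-4.3,"ty":-0.6,"tz":-48.7,"rx":-0.08,"ry":0.026,"rz":-0.605,"grip":6.4},{"tx":-4.3,"ty":-0.6,"tz":-48.7,"rx":-0.08,"ry":0.026,"rz":-0.605,"grip":6.4},{"tx":-4.3,"ty":-0.6,"tz":-48.7,"rx":-0.08,"ry":0.026,"rz":-0.605,"grip":6.4},{"tx":-4.3,"ty":-0.6,"tz":-48.7,"rx":-0.08,"ry":0.026,"rz":-0.605,"grip":6.4},{"tx":-4.3,"ty":-0.6,"tz":-48.7,"rx":-0.08,"ry":0.026,"rz":-0.605,"grip":6.4},{"tx":-4.3,"ty":-0.6,"tz":-48.7,"rx":-0.08,"ry":0.026,"rz":-0.605,"grip":6.4},{"tx":-4.3,"ty":-0.6,"tz":-48.7,"rx":-0.08,"ry":0.026,"rz":-0.605,"grip":6.4},{"tx":-4.3,"ty":-0.6,"tz":-48.7,"rx":-0.08,"ry":0.026,"rz":-0.605,"grip":6.4},{"tx":-4.3,"ty":-0.6,"tz":-48.7,"rx":-0.08,"ry":0.026,"rz":-0.605,"grip":6.4},{"tx":-4.3,"ty":-0.6,"tz":-48.7,"rx":-0.08,"ry":0.026,"rz":-0.605,"grip":6.4}]'

```text
time_s: 18.68
tool_pos: [0.4846, -0.1931, 0.2472]
tcp_rot: [[-0.002, -0.989, 0.147], [0.001, 0.147, 0.989], [-1.0, 0.003, 0.001]]
wrist_force: [0.0, -0.2, -0.1]
width: 0.746
```

Run:
```python
from h import *
st()
go(bot(.055),X(0),WYv)
A=np.vstack([cloud(camera(n)) for n in ('scene','side')])
for y in (.055,-.03):
    B=WO+WR@np.array([.038,y,.057]);M=np.stack([(A-B)@UP,(A-B)@WYv,(A-B)@N],1)
    b=M[(np.hypot(M[:,0],M[:,1])<.035)&(M[:,2]>.065)&(M[:,2]<.095)]
    print(y,len(b),'body y',np.percentile(b[:,1],[2,98]),'up',np.percentile(b[:,0],[2,98]))
```

```text
18.68 q [ 0.991  0.647 -1.057  1.854  0.653  1.041  1.088] p [ 0.4846 -0.1931  0.2472] w 0.746 F [ 0.  -0.2 -0.1]
sign 1 t [11.92 -0.1  -0.09] r [ 0.003  0.001 -0.003] deg 0.2
sign -1 t [11.92 -0.1  -0.09] r [-3.139e+00  4.000e-03  1.000e-03] deg 179.8
0.055 391 body y [-0.0224625   0.02328348] up [-0.01608733  0.02252955]
-0.03 480 body y [-0.02287722  0.02446767] up [-0.01690089  0.02406554]
```

>>> apply_moves --series '[{"tx":4,"ty":-0.1,"tz":-0.1,"rx":0,"ry":0,"rz":0,"grip":6.4},{"tx":8,"ty":-0.1,"tz":-0.1,"rx":0,"ry":0,"rz":0,"grip":6.4},{"tx":10,"ty":-0.1,"tz":-0.1,"rx":0,"ry":0,"rz":0,"grip":6.4},{"tx":11.2,"ty":-0.1,"tz":-0.1,"rx":0,"ry":0,"rz":0,"grip":6.4},{"tx":12,"ty":-0.1,"tz":-0.1,"rx":0,"ry":0,"rz":0,"grip":6.4},{"tx":12,"ty":-0.1,"tz":-0.1,"rx":0,"ry":0,"rz":0,"grip":6.4},{"tx":12,"ty":-0.1,"tz":-0.1,"rx":0,"ry":0,"rz":0,"grip":6.4}]'

```text
time_s: 19.37
tool_pos: [0.4868, -0.1954, 0.1286]
tcp_rot: [[0.0, -0.989, 0.148], [-0.001, 0.148, 0.989], [-1.0, -0.0, -0.001]]
wrist_force: [-0.9, -1.4, 0.6]
width: 0.746
```

>>> apply_moves --series '[{"tx":0,"ty":0,"tz":0,"rx":0,"ry":0,"rz":0,"grip":3},{"tx":0,"ty":0,"tz":0,"rx":0,"ry":0,"rz":0,"grip":3},{"tx":0,"ty":0,"tz":0,"rx":0,"ry":0,"rz":0,"grip":3},{"tx":0,"ty":0,"tz":0,"rx":0,"ry":0,"rz":0,"grip":3},{"tx":0,"ty":0,"tz":0,"rx":0,"ry":0,"rz":0,"grip":3},{"tx":0,"ty":0,"tz":0,"rx":0,"ry":0,"rz":0,"grip":3}]' --newtons 60

```text
time_s: 19.87
tool_pos: [0.4869, -0.1958, 0.1295]
tcp_rot: [[0.001, -0.989, 0.149], [-0.001, 0.149, 0.989], [-1.0, -0.002, -0.001]]
wrist_force: [-1.8, 1.5, 5.7]
width: 0.496
```

>>> apply_moves --series '[{"tx":-0.8,"ty":0.6,"tz":0,"rx":0,"ry":0,"rz":0,"grip":3},{"tx":-2.5,"ty":1.7,"tz":0,"rx":0,"ry":0,"rz":0,"grip":3},{"tx":-4.1,"ty":2.8,"tz":0,"rx":0,"ry":0,"rz":0,"grip":3},{"tx":-5.8,"ty":4.0,"tz":0,"rx":0,"ry":0,"rz":0,"grip":3},{"tx":-8,"ty":4.0,"tz":0,"rx":0,"ry":0,"rz":0,"grip":3},{"tx":-10,"ty":4.0,"tz":0,"rx":0,"ry":0,"rz":0,"grip":3},{"tx":-13,"ty":4.0,"tz":0,"rx":0,"ry":0,"rz":0,"grip":3},{"tx":-13,"ty":4.0,"tz":0,"rx":0,"ry":0,"rz":0,"grip":3}]'

```text
time_s: 20.53
tool_pos: [0.4487, -0.1898, 0.2629]
tcp_rot: [[0.006, -0.989, 0.149], [-0.004, 0.149, 0.989], [-1.0, -0.007, -0.003]]
wrist_force: [0.7, 1.3, -2.2]
width: 0.495
```

Run:
```python
from h import *
st()
go(cell(-.0335,-.067,.094+.12),X(-.6,CR),CR[:,1])
A=np.vstack([cloud(camera(n)) for n in ('scene','side')])
B=WO+WR@np.array([.038,-.03,.057]);M=np.stack([(A-B)@UP,(A-B)@WYv,(A-B)@N],1)
b=M[(np.hypot(M[:,0],M[:,1])<.035)&(M[:,2]>.065)&(M[:,2]<.095)]
print(len(b),'body y',np.percentile(b[:,1],[2,98]),'up',np.percentile(b[:,0],[2,98]))
```

```text
20.53 q [ 1.068  0.579 -1.102  1.928  0.617  1.014  1.107] p [ 0.4487 -0.1898  0.2629] w 0.495 F [ 0.7  1.3 -2.2]
sign 1 t [ 4.75  5.27 35.93] r [ 0.079 -0.027  0.606] deg 35.1
sign -1 t [ 4.75  5.27 35.93] r [-2.923 -0.915 -0.041] deg 175.5
448 body y [-0.02298905  0.02402311] up [-0.01896088  0.02419588]
```

>>> apply_moves --series '[{"tx":0,"ty":1,"tz":4,"rx":0,"ry":0,"rz":0.06,"grip":3},{"tx":1,"ty":2,"tz":8,"rx":0.02,"ry":0,"rz":0.15,"grip":3},{"tx":2,"ty":3,"tz":12,"rx":0.03,"ry":0,"rz":0.25,"grip":3},{"tx":4.7,"ty":5.3,"tz":35.9,"rx":0.079,"ry":-0.027,"rz":0.606,"grip":3},{"tx":4.7,"ty":5.3,"tz":35.9,"rx":0.079,"ry":-0.027,"rz":0.606,"grip":3},{"tx":4.7,"ty":5.3,"tz":35.9,"rx":0.079,"ry":-0.027,"rz":0.606,"grip":3},{"tx":4.7,"ty":5.3,"tz":35.9,"rx":0.079,"ry":-0.027,"rz":0.606,"grip":3},{"tx":4.7,"ty":5.3,"tz":35.9,"rx":0.079,"ry":-0.027,"rz":0.606,"grip":3},{"tx":4.7,"ty":5.3,"tz":35.9,"rx":0.079,"ry":-0.027,"rz":0.606,"grip":3},{"tx":4.7,"ty":5.3,"tz":35.9,"rx":0.079,"ry":-0.027,"rz":0.606,"grip":3},{"tx":4.7,"ty":5.3,"tz":35.9,"rx":0.079,"ry":-0.027,"rz":0.606,"grip":3},{"tx":4.7,"ty":5.3,"tz":35.9,"rx":0.079,"ry":-0.027,"rz":0.606,"grip":3},{"tx":4.7,"ty":5.3,"tz":35.9,"rx":0.079,"ry":-0.027,"rz":0.606,"grip":3},{"tx":4.7,"ty":5.3,"tz":35.9,"rx":0.079,"ry":-0.027,"rz":0.606,"grip":3}]'

```text
time_s: 21.8
tool_pos: [0.4478, 0.1712, 0.2102]
tcp_rot: [[-0.555, -0.799, 0.232], [0.132, 0.191, 0.973], [-0.821, 0.571, -0.0]]
wrist_force: [-0.1, 1.2, -1.8]
width: 0.495
```

Run:
```python
from bp import *
np.set_printoptions(precision=4,suppress=True)
st();held(0,0)
s=state();T=np.array(s['tcp_rot']);print('down',T.T@[0,0,-1],'crate x',T.T@CR[:,0],'crate y',T.T@CR[:,1])
go(cell(-.0335,-.067,.094),X(-.6,CR),CR[:,1])
```

```text
21.8 q [ 0.276  0.923 -0.973  1.603  0.279  1.384  0.597] p [0.4478 0.1712 0.2102] w 0.495 F [-0.1  1.2 -1.8]
slice (-0.08, -0.055) 239 centre in crate [-0.0393 -0.0693] rms 0.0015278960091971894
slice (-0.055, -0.03) 250 centre in crate [-0.0393 -0.0699] rms 0.0013583417967163456
bottom rel [ 0  0  0  0  4 14 20 16 20 17 10 23 13 20 13 17 15 13 13 12 13]
down [ 0.8212 -0.5706 -0.0004] crate x [-0.5706 -0.8212  0.0018] crate y [0.0014 0.0012 1.    ]
sign 1 t [ 9.44 -6.83  0.21] r [-0.001  0.001 -0.007] deg 0.4
sign -1 t [ 9.44 -6.83  0.21] r [ 3.14  -0.011 -0.002] deg 179.9
```

>>> apply_moves --series '[{"tx":-0.3,"ty":-0.4,"tz":0.25,"rx":0,"ry":0,"rz":0,"grip":3},{"tx":1.3,"ty":-1.6,"tz":0.25,"rx":0,"ry":0,"rz":0,"grip":3},{"tx":3,"ty":-2.7,"tz":0.25,"rx":0,"ry":0,"rz":0,"grip":3},{"tx":4.6,"ty":-3.9,"tz":0.25,"rx":0,"ry":0,"rz":0,"grip":3},{"tx":6.3,"ty":-5,"tz":0.25,"rx":0,"ry":0,"rz":0,"grip":3},{"tx":7.1,"ty":-5.6,"tz":0.25,"rx":0,"ry":0,"rz":0,"grip":3},{"tx":7.9,"ty":-6.2,"tz":0.25,"rx":0,"ry":0,"rz":0,"grip":3},{"tx":8.3,"ty":-6.4,"tz":0.25,"rx":0,"ry":0,"rz":0,"grip":3},{"tx":8.7,"ty":-6.7,"tz":0.25,"rx":0,"ry":0,"rz":0,"grip":3},{"tx":8.9,"ty":-6.85,"tz":0.25,"rx":0,"ry":0,"rz":0,"grip":3},{"tx":8.9,"ty":-6.85,"tz":0.25,"rx":0,"ry":0,"rz":0,"grip":3}]'

```text
time_s: 22.82
tool_pos: [0.4536, 0.1742, 0.0985]
tcp_rot: [[-0.555, -0.799, 0.23], [0.132, 0.188, 0.973], [-0.821, 0.571, 0.001]]
wrist_force: [0.3, -0.8, -1.3]
width: 0.495
```

>>> apply_moves --series '[{"tx":0.08,"ty":-0.06,"tz":0,"rx":0,"ry":0,"rz":0,"grip":3},{"tx":0.16,"ty":-0.11,"tz":0,"rx":0,"ry":0,"rz":0,"grip":3},{"tx":0.16,"ty":-0.11,"tz":0,"rx":0,"ry":0,"rz":0,"grip":3}]'

```text
time_s: 23.07
tool_pos: [0.4535, 0.1742, 0.0967]
tcp_rot: [[-0.555, -0.8, 0.23], [0.132, 0.188, 0.973], [-0.821, 0.57, 0.001]]
wrist_force: [0.3, 1.0, -1.6]
width: 0.499
```

>>> apply_moves --series '[{"tx":0.08,"ty":-0.06,"tz":0,"rx":0,"ry":0,"rz":0,"grip":3},{"tx":0.16,"ty":-0.11,"tz":0,"rx":0,"ry":0,"rz":0,"grip":3},{"tx":0.16,"ty":-0.11,"tz":0,"rx":0,"ry":0,"rz":0,"grip":3}]'

```text
time_s: 23.32
tool_pos: [0.4534, 0.1741, 0.0944]
tcp_rot: [[-0.555, -0.799, 0.23], [0.132, 0.188, 0.973], [-0.821, 0.571, 0.001]]
wrist_force: [0.4, -0.6, -0.8]
width: 0.496
```

>>> apply_moves --series '[{"tx":0.08,"ty":-0.06,"tz":0,"rx":0,"ry":0,"rz":0,"grip":3},{"tx":0.16,"ty":-0.11,"tz":0,"rx":0,"ry":0,"rz":0,"grip":3},{"tx":0.16,"ty":-0.11,"tz":0,"rx":0,"ry":0,"rz":0,"grip":3}]'

```text
time_s: 23.57
tool_pos: [0.4534, 0.1744, 0.0935]
tcp_rot: [[-0.556, -0.799, 0.23], [0.132, 0.188, 0.973], [-0.821, 0.571, 0.001]]
wrist_force: [0.6, -0.9, 5.4]
width: 0.497
```

Contact made; release and retreat.

>>> apply_moves --series '[{"tx":0,"ty":0,"tz":0,"rx":0,"ry":0,"rz":0,"grip":4.7},{"tx":0,"ty":0,"tz":0,"rx":0,"ry":0,"rz":0,"grip":5.2},{"tx":0,"ty":0,"tz":0,"rx":0,"ry":0,"rz":0,"grip":6.4},{"tx":0,"ty":0,"tz":0,"rx":0,"ry":0,"rz":0,"grip":6.4},{"tx":0,"ty":0,"tz":0,"rx":0,"ry":0,"rz":0,"grip":6.4},{"tx":-1.5,"ty":0,"tz":0,"rx":0,"ry":0,"rz":0,"grip":6.4},{"tx":-4,"ty":0,"tz":0,"rx":0,"ry":0,"rz":0,"grip":6.4},{"tx":-8,"ty":0,"tz":0,"rx":0,"ry":0,"rz":0,"grip":6.4},{"tx":-12,"ty":0,"tz":0,"rx":0,"ry":0,"rz":0,"grip":6.4},{"tx":-16,"ty":0,"tz":0,"rx":0,"ry":0,"rz":0,"grip":6.4},{"tx":-18,"ty":0,"tz":0,"rx":0,"ry":0,"rz":0,"grip":6.4},{"tx":-18,"ty":0,"tz":0,"rx":0,"ry":0,"rz":0,"grip":6.4}]'

```text
time_s: 24.57
tool_pos: [0.5568, 0.151, 0.244]
tcp_rot: [[-0.549, -0.803, 0.233], [0.136, 0.189, 0.972], [-0.825, 0.565, 0.005]]
wrist_force: [0.8, -0.4, -0.6]
width: 0.748
```

Run:
```python
from bp import *
st();stand(-.0335,-.067);stand(-.0335,.067);dialang()
a=camera('scene')['frame'][100:400,90:430];cv2.imwrite('pics/f.png',cv2.resize(a,None,fx=1.95,fy=1.95))
```

```text
24.57 q [ 0.227  0.993 -0.934  1.241  0.307  1.649  0.698] p [0.5568 0.151  0.244 ] w 0.748 F [ 0.8 -0.4 -0.6]
slice 0.07 127 in crate [-0.0339 -0.0646] rms 0.0014
slice 0.085 156 in crate [-0.0342 -0.0646] rms 0.0014
slice 0.113 140 in crate [-0.0342 -0.0642] rms 0.0025
top z [0.1245 0.1316 0.1334]
slice 0.07 122 in crate [-0.0347  0.0687] rms 0.0015
slice 0.085 134 in crate [-0.0349  0.0689] rms 0.0015
slice 0.113 63 in crate [-0.0352  0.0689] rms 0.0033
top z [0.1258 0.1319 0.1342]
dial n 266 ang 0.026819905
```

View pics/f.png

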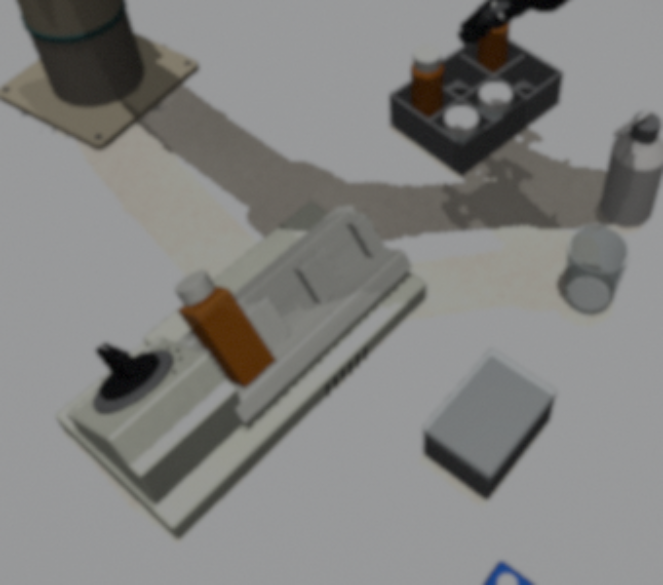

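```bash
python3 -c "
from workcell import *
print(finish_job())"
```

```text
the job is handed in; nothing more can be done
None
```

The dial is off and both round bottles stand upright in the crate. I handed the job in at about 25 s; it reports no verdict.

- **Dial:** I pushed the bar with the closed fingers, because gripping it square to the panel ran into joint limits. It stopped moving under about 18 N. The last fit gave about 0.03 rad from off, within the 0.08 allowed. Both round bottles measured in place in their seats afterwards.
- **Bottles:** I gripped each from straight above, drew it out along its slant, tilted it upright and lowered it until it touched the disc before letting go. In crate coordinates they stand at (-34, -65) mm and (-35, 69) mm. Their axes are vertical within measurement, and the tops are at the height expected for standing on the discs.
- **Everything else:** The square bottle measured within about 2 mm of its start after the second bottle was lifted. In the last picture the jars, beaker, wash bottle and tip box look unmoved, but I did not measure them. The gripper was clear, with no force on the wrist.

No check failed. While the fingers stood beside the bar, the dial angle read about 0.17–0.2 rad because they showed up in the fit. It dropped to 0.03 once they were away.

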